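Load a slide tray into the drying rack

TASK

Draw the slide tray out from under the bench riser by its rear tab and set it down on the bench, clear of the riser and let go; then take it by its tall handle and slide it, rear end first, onto the first pair of rails of the drying rack above the lid of the jar standing in it, fully home against the rear stops with the handle facing out. Keep the tray level all along and do not disturb the other things on the bench and riser.

Things in the scene. Friction and masses are not known exactly. Their poses are not given: they have to be found in the camera images.
- tray: black slide tray with four glass slides fixed flat on it: sheet 140 (x) by 130 (y), 5 thick, 0.14 to 0.24 kg. Origin: centre of the sheet's underside, z up. A tongue 44 wide runs from the -x edge to x = -127 and carries the tall handle; the +x (rear) end has the short tab. Mass centre within 25 of the origin. Starts flat on the bench, handle end under the riser, tab in the open
- tray_handle (a point): centre of the top of the tall handle, a block 22 (tray x) by 26 (tray y) standing 35 above the sheet; this point is at tray x -112, z 40
- tray_tab (a point): centre of the top of the rear tab, a block 12 (tray x) by 24 (tray y) standing 26 above the sheet; this point is at tray x +60, z 31
- rack: fixed open dark steel drying rack, 161 high, 176 wide over the posts. Origin: on the bench, centre between the rails; z up, x from its open mouth (-70) to its rear stops. Three pairs of ledges 4 thick run along x at y = 54 to 68 either side, with upright guides 136 apart between which the tray slides. No floor or middle crosspieces: a jar stands on the bench under the rails
- rack_low (a point): middle of the lowest rail pair, at the height of its top faces (55), on which the tray's underside rests; rack x 0, y 0. 36 free above it at the sides
- rack_mid (a point): the same for the middle pair, height 95, 36 free above
- rack_high (a point): the same for the highest pair, height 135; a cover strip leaves 22 free above it
- rack_stop (a point): midway between the two rear stops, at rack x 72, height 95. Fully home the tray's rear edge touches them: tray origin at rack x 0 to 2, handle sticking out of the mouth
- riser: fixed low white bench riser: board 160 (x) by 260 (y) on two side legs (inner faces at y = +-116), underside at height 58, top at 70, with a grey power unit on it (top at 125, its front 65 behind the board's front edge). Origin: centre of its footprint on the bench. Its open front edge is at x = -80; the tray comes out towards its -x
- jar_short: amber glass screw-lid jar, diameter 52, height 36, loose; origin centre of its underside. One of the three jars stands under the rails inside the rack (within 15 of the rack's origin), the other two elsewhere on the bench: read which. Leave it alone
- jar_middle: amber glass screw-lid jar, diameter 52, height 76, loose; origin centre of its underside. One of the three jars stands under the rails inside the rack (within 15 of the rack's origin), the other two elsewhere on the bench: read which. Leave it alone
- jar_tall: amber glass screw-lid jar, diameter 52, height 116, loose; origin centre of its underside. One of the three jars stands under the rails inside the rack (within 15 of the rack's origin), the other two elsewhere on the bench: read which. Leave it alone
- dish: clear petri dish with lid, diameter 90, height 16, lying on the bench before the rack's mouth; origin centre of underside. Leave it alone
- tip_box: blue box with a clear lid, 85 by 70, height 58, beside the way into the rack; origin centre of underside. Leave it alone
- beaker: glass beaker, rim diameter 60, height 70, beside the way out of the riser; origin centre of underside. Leave it alone
- tube_rack: white tube rack, 50 by 160, height 56 with tubes, beyond the working area; origin centre of underside. Leave it alone
- pipette: pipette lying on the riser's board along its front edge, before the power unit, about 300 long (its y), 22 high (top at 92); origin near its middle, on the board. Leave it alone

How it is judged:
By the outcome, as a careful person would: the job done as asked, in the order asked, and still so for the second after the job is handed in, with the robot touching nothing.
It also fails if it takes over 58 s, if anything falls off the work surface, if the arm or the gripper's body presses on something with over 40 N, if the wrist force passes 120 N, or if a joint passes its speed limit or range.

ROBOT

A 6-joint arm with a two-finger parallel gripper is mounted at the origin on the work surface. World frame = base frame: x ahead of the robot, y to its left, z up, the work surface at z = 0. Lengths are in m, angles in rad, forces in N, time in s.
With the tool pointing down it reaches from about 0.3 to 0.825 m from the base axis. Payload 5.4 kg.
Tool frame: the origin (TCP) lies at the very end of the fingers, on their centre line; the grasp point (between the pads) lies 19 mm behind it (env.grasp_offset is the distance from the TCP to the grasp point, in m); z points along the fingers, x is the direction in which the jaws open and shut, and the axes are right-handed (so a half turn about z gives the same grasp; the last joint's range is limited). The gripper opens to 92 mm and grips with 3 to 60 N. Pads are 20 mm wide; open, the fingers measure 128 mm over their backs; the gripper's body (75 mm by 189 mm) begins 69 mm behind the grasp point.
Start: joints at [-1.465, 0.158, 1.597, -0, 1.386, -0.21], TCP at [0.179, -0.547, 0.215] pointing down, gripper open.
Joint ranges: [-2.91, 2.91], [-0.94, 2.29], [0.18, 2.7], [-1.29, 4.43], [0.17, 2.64], [-3, 3]. Speed limits (rad/s): [2.57, 2.57, 3.14, 3.14, 3.14, 3.14].

INTERFACE

Orientations are given as a 3x3 rotation matrix whose columns are the frame's x, y, z axes.
In Python, from rig import readout, imaging, close_job, spotter, env gives the robot as it stands.
- The arm moves only by the tool play_rows, never from a script. Its argument "series" is a list of rows, each an object of numbers: "tx", "ty", "tz": the shift along the world's x, y, z in units of 2 cm (1.0 is 2 cm); "spin": the turn about the world's z in units of 5 degrees (1.0 is 5 degrees). A call has 1 to 8 rows; each row shifts and turns the pose as measured when the row begins; what a row does not reach is not made up. A row lasts 1/12 s, in which the tool goes at most 41.7 mm and 7.16 degrees, less where a joint would pass 70% of its speed; a pose out of reach is approached as far as the arm can. A call with a number of a shift or a turn outside -1 to 1 is refused whole. A call with a gripper value outside its range is refused whole. "jaw" is the closure, from 0 (fully open) to 1 (shut), set as the call begins (left out, the last holds). The fingers move at their own pace and stop on an object; the grip force is fixed at half the most. Time passes only in rows, so rows that do not move let the fingers close. It gives the time, the measured TCP pose, the force and the opening at its end, in the units of the state.
- readout.state(): the state, without advancing time (a new reading comes with each control period).
- imaging.snapshot(name): name is "side" or "top" or "wrist"; returns a dict with "img" (480x640x3 uint8, blue, green, red), "depth" (480x640 float32, m along the optical axis (not along the pixel's ray), 0 where there is no reading), "K" (3x3 intrinsics, pixels), "dist_coeffs" ([k1, k2, p1, p2, k3] as OpenCV has them; the pictures are not rectified), "R" (3x3) and "t" (3): a world point X has camera coordinates R X + t; the wrist camera has in their place "tool_from_camera" (4x4, takes a point from camera to tool coordinates, whose origin is the TCP and whose axes are the tool frame's). Camera axes: x right, y down, z forward; pixel columns grow to the right and rows downward; lengths in m; the calibration is good to about 2 mm. A picture is of the moment at which its call begins: read the wrist's pose just before it.
- close_job(): hands the job in, once; it reports no verdict.
Trained networks look in the newest picture that a camera, given by its name, has taken for a name from the list of things; names that differ only in an ending like _2 or _b are one class to them, and where a whole thing is asked for, a point or a joint stands for the part that bears it (a point fixed in the world has none). Each returns a list of dicts, best first, with "score" (0 to 1); they miss things now and then, are a little off and sometimes report something else, mostly with a low value. They report only what shows in the picture. A call takes as long as a camera call.
- spotter.search_frame(camera, label): "bbox" ([left, top, right, bottom] in pixels, round what is visible of it).
The state is a dict: "time_s": time; "joint_pos": joint angles; "qvel": joint speeds; "joint_torque": joint torques, N m; "tcp_pos": TCP position; "ee_rot": TCP orientation; "ft_force": force on the tool from outside, world axes, zero at the start; "ft_torque": the same for the moment, N m; "grip_width": finger opening in m.
Only numpy, scipy, OpenCV 4.12 (cv2) and the standard library are available. Lean on these libraries where they do the work, as an engineer would, in place of code of your own. Each camera call takes 0.05 s, during which the arm holds its last target.

## Working session

There is one attempt and no reset: what is moved stays moved. The work goes in short steps, Python scripts to look and compute and a tool call to move; the robot and the scene stay as the last step left them, time stands still between calls to the robot, and variables do not carry over. Pictures are saved under pics/ and viewed, and the job is handed in when it is done.

Besides the shell and the picture viewer there is one more tool, called after "Request:" as a command line: name --argument value ..., lists and objects as JSON in quotes. play_rows: Moves the arm, as the interface text tells. Its arguments: {"type":"object","properties":{"series":{"type":"array","items":{"type":"object","properties":{"tx":{"type":"number","minimum":-1,"maximum":1},"ty":{"type":"number","minimum":-1,"maximum":1},"tz":{"type":"number","minimum":-1,"maximum":1},"spin":{"type":"number","minimum":-1,"maximum":1}}}},"jaw":{"type":"number"}},"required":["series"]}

```bash
ls; mkdir -p pics
cat > h.py <<'E'
import numpy as np, cv2, pickle
from rig import readout, imaging, close_job, spotter, env
def snap(name,tag):
    s=readout.state(); d=imaging.snapshot(name); cv2.imwrite(f'pics/{tag}.png',d['img'])
    if 'R' not in d:
        T=np.array(d['tool_from_camera']); W=np.eye(4); W[:3,:3]=s['ee_rot']; W[:3,3]=s['tcp_pos']
        M=np.linalg.inv(W@T); d['R'],d['t']=M[:3,:3],M[:3,3]
    d={k:np.array(v) for k,v in d.items()}
    pickle.dump(d,open(f'pics/{tag}.pkl','wb')); return d
def load(tag): return pickle.load(open(f'pics/{tag}.pkl','rb'))
def rays(d,uv):
    n=cv2.undistortPoints(np.array(uv,float).reshape(-1,1,2),d['K'],d['dist_coeffs']).reshape(-1,2)
    return np.c_[n,np.ones(len(n))]
def atz(d,uv,z):
    r=rays(d,uv)@d['R']; c=-d['R'].T@d['t'].ravel()
    return c+r*((z-c[2])/r[:,2])[:,None]
def cloud(d):
    v,u=np.mgrid[:480,:640]; r=rays(d,np.c_[u.ravel(),v.ravel()])
    P=(r*d['depth'].ravel()[:,None]-d['t'].ravel())@d['R']; P[d['depth'].ravel()==0]=np.nan
    return P.reshape(480,640,3)
def proj(d,X):
    return cv2.projectPoints(np.array(X,float).reshape(-1,1,3),cv2.Rodrigues(d['R'])[0],d['t'].ravel().astype(float),d['K'],d['dist_coeffs'])[0].reshape(-1,2)
E
python3 - <<'E'
from h import *
for n in ['top','side','wrist']:
    d=snap(n,n+'0'); print(n,-d['R'].T@d['t'].ravel(),d['R'][2])
    for l in ['tray','tray_handle','tray_tab','rack','riser','jar_short','jar_middle','jar_tall','dish','tip_box','beaker','tube_rack','pipette']:
        r=spotter.search_frame(n,l)
        print(' ',l,[(np.round(x['bbox']).tolist(),round(x['score'],2)) for x in r[:3]])
print(readout.state()['time_s'])
E
```

```text
pics
top [0.37897684 0.01245471 0.98263153] [ 0.2031797   0.00931483 -0.97909716]
  tray [([186.0, 218.0, 246.0, 285.0], 0.81), ([431.0, 266.0, 462.0, 281.0], 0.35)]
  tray_handle [([184.0, 221.0, 245.0, 286.0], 0.81), ([409.0, 204.0, 528.0, 324.0], 0.41)]
  tray_tab [([182.0, 222.0, 246.0, 284.0], 0.58), ([93.0, 188.0, 195.0, 328.0], 0.38)]
  rack [([408.0, 201.0, 530.0, 323.0], 0.58)]
  riser [([95.0, 187.0, 190.0, 328.0], 0.91)]
  jar_short [([432.0, 258.0, 462.0, 282.0], 0.83)]
  jar_middle [([207.0, 310.0, 239.0, 336.0], 0.88), ([185.0, 161.0, 219.0, 196.0], 0.41)]
  jar_tall [([406.0, 164.0, 446.0, 208.0], 0.81)]
  dish [([366.0, 218.0, 410.0, 265.0], 0.65), ([207.0, 313.0, 239.0, 338.0], 0.54)]
  tip_box [([344.0, 300.0, 398.0, 354.0], 0.66), ([184.0, 217.0, 247.0, 284.0], 0.64), ([406.0, 202.0, 526.0, 324.0], 0.46)]
  beaker [([187.0, 162.0, 222.0, 197.0], 0.94)]
  tube_rack [([278.0, 131.0, 358.0, 164.0], 0.57)]
  pipette [([156.0, 186.0, 177.0, 329.0], 0.82), ([206.0, 314.0, 239.0, 336.0], 0.49)]
side [0.1558278  0.81022742 0.63025904] [ 0.39361749 -0.7710266  -0.50058291]

[... 343 characters left out ...]
0, 390.0, 241.0], 0.98)]
  jar_middle [([335.0, 329.0, 370.0, 391.0], 0.84), ([327.0, 144.0, 436.0, 254.0], 0.72)]
  jar_tall [([294.0, 176.0, 316.0, 233.0], 0.91)]
  dish [([310.0, 234.0, 352.0, 265.0], 0.56), ([371.0, 216.0, 391.0, 239.0], 0.3)]
  tip_box [([386.0, 247.0, 443.0, 305.0], 0.79)]
  beaker [([153.0, 301.0, 189.0, 331.0], 0.83)]
  tube_rack [([182.0, 226.0, 245.0, 284.0], 0.77)]
  pipette [([162.0, 329.0, 341.0, 375.0], 0.68)]
wrist [ 0.25871533 -0.52132133  0.38406904] [-0.27497944 -0.08875017 -0.95734514]
  tray []
  tray_handle []
  tray_tab []
  rack []
  riser []
  jar_short []
  jar_middle []
  jar_tall []
  dish []
  tip_box []
  beaker []
  tube_rack []
  pipette []
2.1
```

View pics/top0.png

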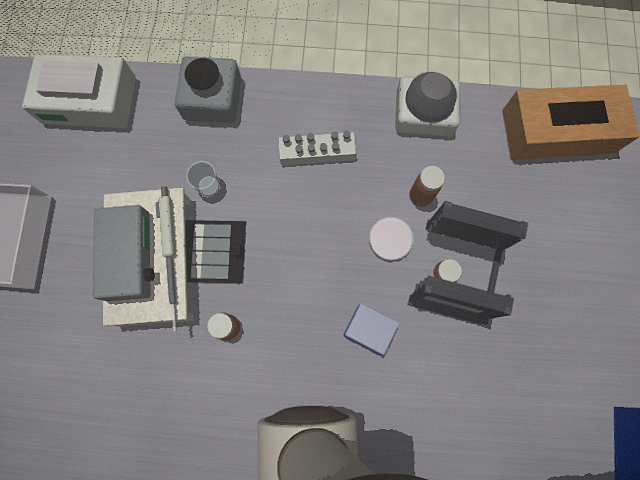

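View pics/side0.png

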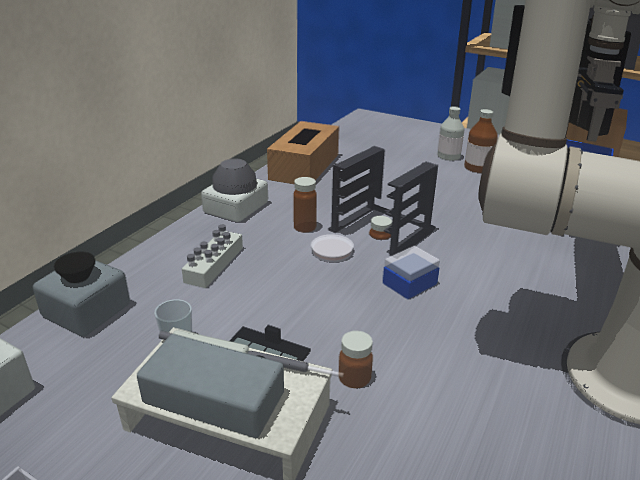

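Run:
```python
from h import *
s=readout.state(); print(np.round(s['ee_rot'],3),env.grasp_offset,s['joint_pos'],s['grip_width'])
d=load('top0'); P=cloud(d)
def box(b): return P[b[1]:b[3],b[0]:b[2]].reshape(-1,3)
for n,b in dict(tray=(186,218,246,285),rack=(405,195,530,325),riser=(95,185,192,330),js=(432,258,462,282),jm=(207,310,239,336),jt=(406,164,446,208),dish=(366,218,410,265),tip=(344,300,398,354),beaker=(187,162,222,197)).items():
    Q=box(b); Q=Q[~np.isnan(Q[:,0])]
    print(n,'zpct',np.round(np.percentile(Q[:,2],[1,10,50,90,99]),3), end=' ')
    H=Q[Q[:,2]>np.percentile(Q[:,2],99)-0.012]; print(np.round(H.mean(0),3), np.round(H.min(0),3),np.round(H.max(0),3))
from numpy import hstack
im=cv2.resize(d['img'][190:340,170:540],None,fx=2.1,fy=2.1,interpolation=cv2.INTER_CUBIC); cv2.imwrite('pics/c0.png',im)
im=cv2.resize(d['img'][150:350,80:260],None,fx=3,fy=3,interpolation=cv2.INTER_CUBIC); cv2.imwrite('pics/c1.png',im)
```

```text
[[ 0.311 -0.951 -0.   ]
 [-0.951 -0.311  0.   ]
 [-0.     0.    -1.   ]] 0.0187 [-1.46509487e+00  1.58414345e-01  1.59700985e+00 -2.03007565e-05
  1.38622520e+00 -2.10127051e-01] 0.09148603965149726
tray zpct [-0.003  0.001  0.005  0.007  0.03 ] [0.555 0.205 0.031] [0.479 0.195 0.018] [0.571 0.287 0.065]
rack zpct [-0.004 -0.002  0.002  0.16   0.163] [ 0.549 -0.239  0.16 ] [ 0.456 -0.329  0.151] [ 0.649 -0.149  0.165]
riser zpct [-0.003  0.001  0.071  0.125  0.127] [0.523 0.399 0.124] [0.435 0.347 0.115] [0.612 0.457 0.131]
js zpct [-0.004 -0.001  0.034  0.038  0.161] [ 0.507 -0.173  0.16 ] [ 0.504 -0.192  0.156] [ 0.511 -0.163  0.163]
jm zpct [-0.004 -0.001  0.073  0.077  0.078] [0.408 0.209 0.075] [0.387 0.186 0.067] [0.429 0.233 0.079]
jt zpct [-0.004 -0.002  0.039  0.116  0.149] [ 0.642 -0.181  0.155] [ 0.637 -0.183  0.138] [ 0.649 -0.179  0.163]
dish zpct [-0.004 -0.001  0.014  0.017  0.019] [ 0.607 -0.106  0.015] [ 0.563 -0.145  0.009] [ 0.652 -0.064  0.021]
tip zpct [-0.005 -0.002  0.054  0.059  0.061] [ 0.421 -0.074  0.057] [ 0.377 -0.121  0.049] [ 0.466 -0.026  0.064]
beaker zpct [-0.004 -0.001  0.021  0.067  0.071] [0.699 0.283 0.067] [0.667 0.253 0.059] [0.725 0.311 0.074]
```

View pics/c0.png

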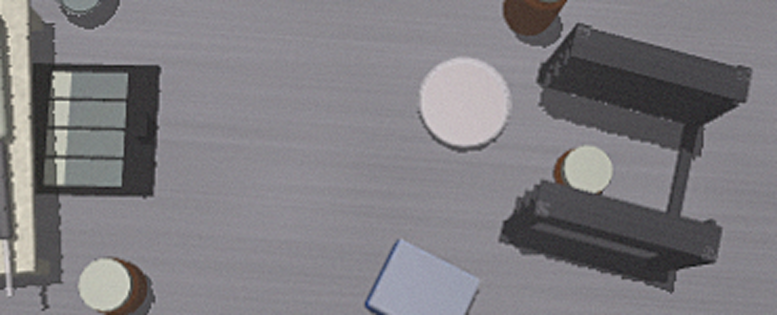

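View pics/c1.png

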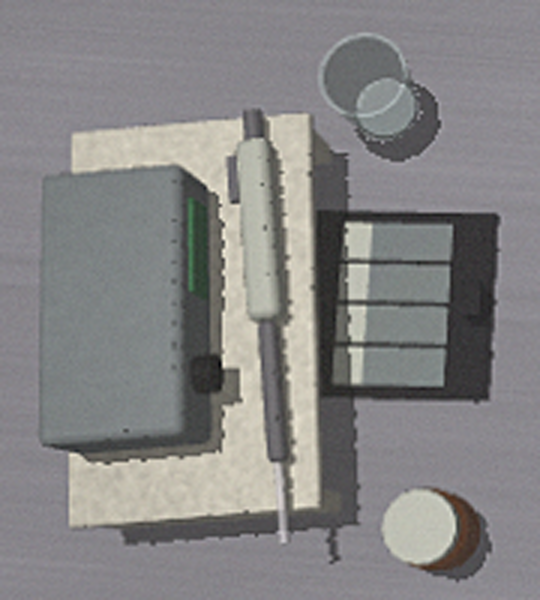

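Run:
```python
from h import *
d=load('top0'); P=cloud(d)
def uv(c): return (np.array(c)/3+[80,150])
c=atz(d,uv([(498,213),(488,401),(330,211),(330,392)]),0.005)
print('tray corners',np.round(c,4)); 
mid=(c[0]+c[1])/2; y=(c[0]-c[1]);print(np.linalg.norm(y),'yaw(y axis)',np.degrees(np.arctan2(-y[0],y[1])) , 'side', np.degrees(np.arctan2(*(c[0]-c[2])[[1,0]])),'rear mid',mid)
t=P[218:286,225:248].reshape(-1,3); t=t[(t[:,2]>0.018)&(t[:,2]<0.04)]; print('tab',len(t),t.mean(0),t.min(0),t.max(0))
# rack
Q=P[195:330,400:535].reshape(-1,3); Q=Q[Q[:,2]>0.148]
r=cv2.minAreaRect((Q[:,:2]*1000).astype(np.float32)); print('rack rect',r,cv2.boxPoints(r))
cv2.imwrite('pics/rackmask.png',cv2.resize(((P[190:340,400:540,2]>0.148)*255).astype(np.uint8),None,fx=4,fy=4))
# riser
Q=P[180:335,90:200].reshape(-1,3); Q=Q[(Q[:,2]>0.064)&(Q[:,2]<0.1)&(Q[:,1]>0.2)]
r=cv2.minAreaRect((Q[:,:2]*1000).astype(np.float32)); print('riser',r,cv2.boxPoints(r))
im=cv2.resize(d['img'][190:340,400:540],None,fx=4,fy=4,interpolation=cv2.INTER_CUBIC); cv2.imwrite('pics/c2.png',im)
d=load('side0')
im=cv2.resize(d['img'][130:270,290:460],None,fx=4,fy=4,interpolation=cv2.INTER_CUBIC); cv2.imwrite('pics/c3.png',im)
```

```text
tray corners [[0.6253 0.1938 0.005 ]
 [0.4945 0.1869 0.005 ]
 [0.6184 0.3109 0.005 ]
 [0.4926 0.2946 0.005 ]]
0.13100660375650147 yaw(y axis) -86.95939340709042 side -86.64529735157373 rear mid [0.55986489 0.19036849 0.005     ]
tab 88 [0.55859152 0.20089918 0.02915997] [0.5475571  0.19468415 0.01821852] [0.57059106 0.20804521 0.03390426]
rack rect ((552.0922241210938, -239.93179321289062), (153.9678192138672, 169.23779296875), 79.0422592163086) [[ 454.38263 -299.42734]
 [ 620.53485 -331.5969 ]
 [ 649.8018  -180.43625]
 [ 483.6496  -148.2667 ]]
riser ((535.393798828125, 372.7084045410156), (294.7505798339844, 190.00711059570312), 1.8024916648864746) [[385.10315 463.02936]
 [391.0797  273.11627]
 [685.68445 282.38745]
 [679.7079  472.30054]]
```

View pics/c2.png

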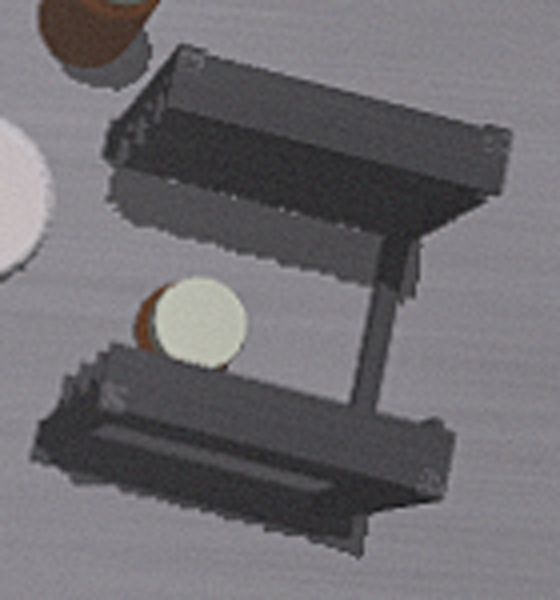

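View pics/c3.png

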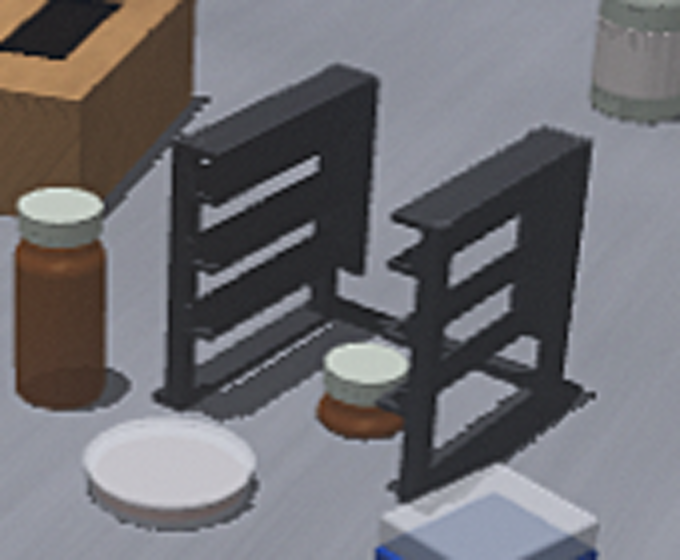

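View pics/rackmask.png

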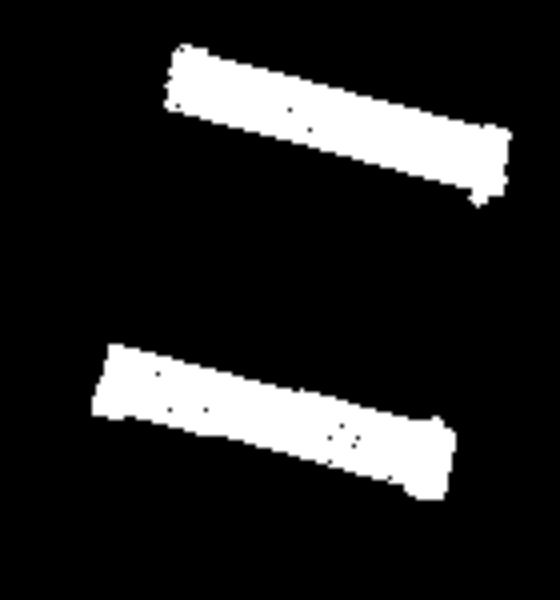

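Request:
play_rows --series '[{"tx": 0.8, "ty": 1, "tz": 0.6, "spin": 1}, {"tx": 0.8, "ty": 1, "tz": 0.6, "spin": 1}, {"tx": 0.8, "ty": 1, "tz": 0.6, "spin": 1}, {"tx": 0.8, "ty": 1, "tz": 0.6, "spin": 1}, {"tx": 0.8, "ty": 1, "tz": 0.6, "spin": 1}, {"tx": 0.8, "ty": 1, "tz": 0.6, "spin": 1}, {"tx": 0.8, "ty": 1, "tz": 0.6, "spin": 1}, {"tx": 0.8, "ty": 1, "tz": 0.6, "spin": 1}]' --jaw 0

```text
time_s: 2.77
tcp_pos: [0.3067, -0.3805, 0.3104]
ee_rot: [[0.861, -0.509, -0.005], [-0.509, -0.861, 0.004], [-0.006, -0.001, -1.0]]
ft_force: [0.5, 0.0, 0.2]
grip_width: 0.0921
```

Request:
play_rows --series '[{"tx": 0.8, "ty": 1, "spin": 1}, {"tx": 0.8, "ty": 1, "spin": 1}, {"tx": 0.8, "ty": 1, "spin": 1}, {"tx": 0.8, "ty": 1, "spin": 1}, {"tx": 0.8, "ty": 1, "spin": 0.5}, {"tx": 0.8, "ty": 1}, {"tx": 0.8, "ty": 1}, {"tx": 0.8, "ty": 1}]'

```text
invalid input at $.series[0]: expected keys tx, ty, tz, spin
```

Request:
play_rows --series '[{"tx": 0.9, "ty": 1, "tz": 0, "spin": 1}, {"tx": 0.9, "ty": 1, "tz": 0, "spin": 1}, {"tx": 0.9, "ty": 1, "tz": 0, "spin": 1}, {"tx": 0.9, "ty": 1, "tz": 0, "spin": 0.5}, {"tx": 0.9, "ty": 1, "tz": 0, "spin": 0.3}, {"tx": 0.9, "ty": 1, "tz": 0, "spin": 0}, {"tx": 0.9, "ty": 1, "tz": 0, "spin": 0}, {"tx": 0.9, "ty": 1, "tz": 0, "spin": 0}]'

```text
time_s: 3.43
tcp_pos: [0.4574, -0.213, 0.3165]
ee_rot: [[0.983, -0.181, 0.002], [-0.181, -0.983, -0.007], [0.003, 0.006, -1.0]]
ft_force: [0.6, -0.3, 0.7]
grip_width: 0.0918
```

Request:
play_rows --series '[{"tx": 0.9, "ty": 1, "tz": 0, "spin": 0}, {"tx": 0.9, "ty": 1, "tz": 0, "spin": 0}, {"tx": 0, "ty": 0, "tz": 0, "spin": 0}, {"tx": 0, "ty": 0, "tz": 0, "spin": 0}]'

```text
time_s: 3.77
tcp_pos: [0.4974, -0.1665, 0.3167]
ee_rot: [[0.985, -0.174, 0.004], [-0.174, -0.985, -0.006], [0.005, 0.005, -1.0]]
ft_force: [-0.2, 0.1, -0.1]
grip_width: 0.0919
```

Run:
```python
from h import *
d=snap('wrist','w1'); print(-d['R'].T@d['t'].ravel(),d['K'][0,0],np.abs(readout.state()['qvel']).max())
```

```text
[ 0.51298945 -0.08470275  0.48568092] 378.4242567508052 0.03248444487619945
```

View pics/w1.png

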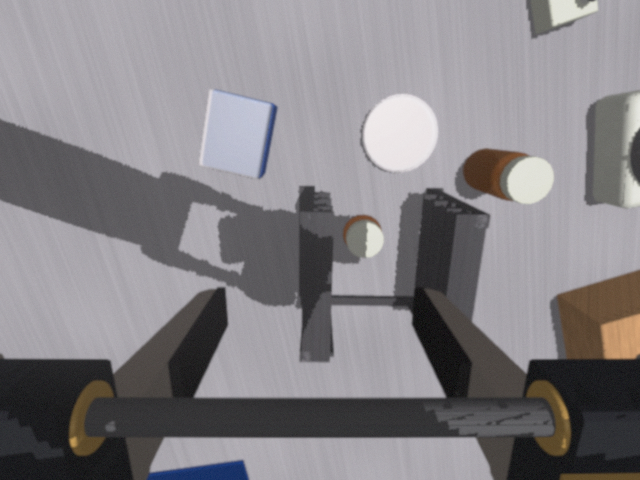

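Run:
```python
from h import *
d=load('w1'); P=cloud(d)
im=cv2.resize(d['img'][170:370,285:500],None,fx=3.6,fy=3,interpolation=cv2.INTER_CUBIC); cv2.imwrite('pics/c4.png',im)
m=np.zeros((480,640),bool); m[175:365,290:500]=1
z=P[...,2]
print(np.histogram(z[m&(z>0.02)],bins=np.arange(0.02,0.18,0.005)))
M=m&(z>0.145)&(z<0.175)
cv2.imwrite('pics/c5.png',cv2.resize((M[170:370,285:500]*255).astype(np.uint8),None,fx=3.6,fy=3))
print(np.median(z[M]))
```

```text
(array([  60,   78,  453,  677,   57,   62,  879,  285,   55,   89,   51,
         68,   66,  119, 1084,  273,   41,   64,   33,   28,   37,   33,
        821,  225,   59,   75,   50, 2818, 4879,    0,    0]), array([0.02 , 0.025, 0.03 , 0.035, 0.04 , 0.045, 0.05 , 0.055, 0.06 ,
       0.065, 0.07 , 0.075, 0.08 , 0.085, 0.09 , 0.095, 0.1  , 0.105,
       0.11 , 0.115, 0.12 , 0.125, 0.13 , 0.135, 0.14 , 0.145, 0.15 ,
       0.155, 0.16 , 0.165, 0.17 , 0.175]))
0.1602446722494857
```

View pics/c4.png

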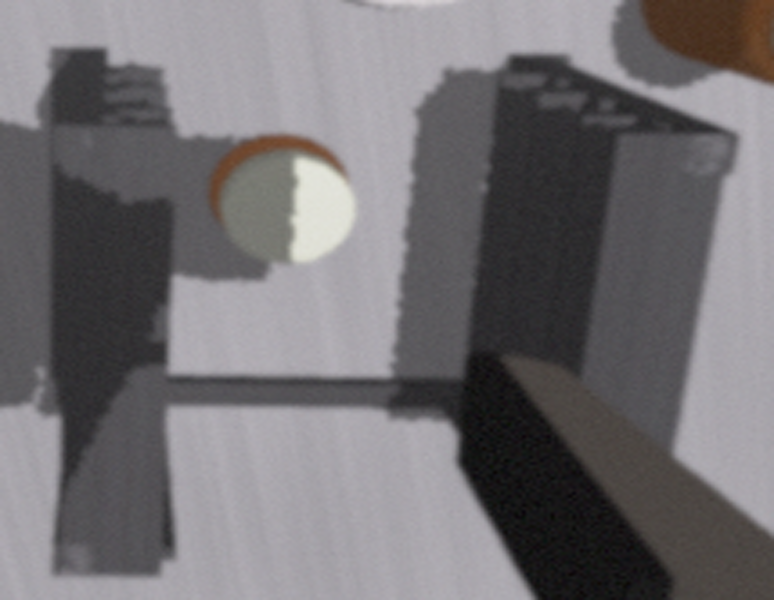

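View pics/c5.png

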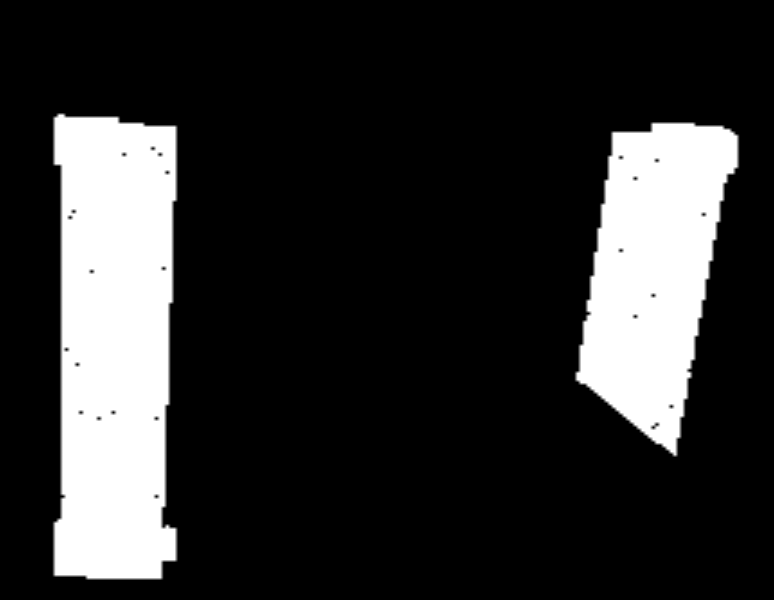

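```bash
cat > rack.py <<'E'
from h import *
def fitln(q):
    vx,vy,x0,y0=cv2.fitLine((q[:,:2]*1000).astype(np.float32),cv2.DIST_HUBER,0,0.1,0.1).ravel()
    return np.array([vx,vy]),np.array([x0,y0])
d=load('w1'); P=cloud(d); M=(P[...,2]>0.150)&(P[...,2]<.172)
def edges(M,rows,lo,hi,side,d):
    out=[]
    for r in rows:
        c=np.where(M[r,lo:hi])[0]
        if len(c)>4: out.append((lo+c.max()+.5 if side>0 else lo+c.min()-.5, r))
    return np.array(out,float)
L=edges(M,range(236,338),290,345,1,d); R=edges(M,range(222,292),440,470,-1,d)
Lo=edges(M,range(236,338),290,345,-1,d); Ro=edges(M,range(234,310),470,495,1,d)
for n,e in dict(L=L,R=R,Lo=Lo,Ro=Ro).items():
    q=atz(d,e,0.161); v,p=fitln(q); v=v if v[1]<0 else -v
    # x at y=-0.24
    print(n,len(e),'yaw',np.degrees(np.arctan2(v[1],v[0])),'x at y=-240:',p[0]+v[0]/v[1]*(-240-p[1]))
# front edges
for lo,hi in ((303,330),(458,484)):
    e=[]
    for c in range(lo,hi):
        r=np.where(M[195:300,c])[0]
        if len(r): e.append((c,195+r.min()-.5))
    q=atz(d,e,0.161); print('front',np.round(q[::6]*1000,1).tolist())
e=[]
for c in range(303,330):
    r=np.where(M[300:372,c])[0]; e.append((c,300+r.max()+.5))
print('rear',np.round(atz(d,e,0.161)[::6]*1000,1).tolist())
# top cam
d=load('top0'); P=cloud(d); M=(P[...,2]>0.150)&(P[...,2]<.172)
print('TOP')
for n,(r0,r1,s,c0,c1) in dict(A_in=(196,250,1,452,514),A_out=(196,250,-1,452,514),B_in=(270,320,-1,435,500),B_out=(270,320,1,435,500)).items():
    e=[]
    for c in range(c0,c1):
        r=np.where(M[r0:r1,c])[0]
        if len(r): e.append((c,r0+(r.max()+.5 if s>0 else r.min()-.5)))
    q=atz(d,e,0.161); v,p=fitln(q); v=v if v[1]<0 else -v
    print(n,'yaw',np.degrees(np.arctan2(v[1],v[0])),'x at y=-240:',p[0]+v[0]/v[1]*(-240-p[1]))
E
python3 rack.py
```

```text
L 102 yaw -100.88264 x at y=-240: 498.3833
R 70 yaw -101.08944 x at y=-240: 606.8316
Lo 102 yaw -100.87721 x at y=-240: 469.97897
Ro 74 yaw -101.0933 x at y=-240: 637.0007
front [[489.0, -147.9, 161.0], [494.2, -148.8, 161.0], [499.1, -150.6, 161.0], [504.3, -151.5, 161.0], [509.3, -153.3, 161.0]]
front [[622.2, -175.2, 161.0], [627.5, -176.2, 161.0], [632.7, -177.1, 161.0], [638.0, -177.1, 161.0], [643.2, -177.2, 161.0]]
rear [[460.3, -298.2, 161.0], [465.9, -300.4, 161.0], [471.8, -301.5, 161.0], [477.7, -302.6, 161.0], [483.5, -303.6, 161.0]]
TOP
A_in yaw -101.12267 x at y=-240: 605.661
A_out yaw -101.106 x at y=-240: 635.7487
B_in yaw -100.15401 x at y=-240: 497.3441
B_out yaw -100.391464 x at y=-240: 468.4405
```

Request:
play_rows --series '[{"tx": 0.17, "ty": 1, "tz": 0, "spin": 0.2}, {"tx": 0.17, "ty": 1, "tz": 0, "spin": 0.2}, {"tx": 0.17, "ty": 1, "tz": 0, "spin": 0.2}, {"tx": 0.17, "ty": 1, "tz": 0, "spin": 0.2}, {"tx": 0.17, "ty": 1, "tz": 0, "spin": 0.2}, {"tx": 0.17, "ty": 1, "tz": 0, "spin": 0.2}, {"tx": 0.17, "ty": 1, "tz": -0.3, "spin": 0.2}, {"tx": 0.17, "ty": 1, "tz": -0.5, "spin": 0.2}]'

```text
time_s: 4.48
tcp_pos: [0.522, -0.013, 0.3027]
ee_rot: [[0.999, -0.049, 0.008], [-0.049, -0.999, -0.01], [0.008, 0.01, -1.0]]
ft_force: [0.1, -0.0, 0.1]
grip_width: 0.0918
```

Request:
play_rows --series '[{"tx": 0.17, "ty": 1, "tz": -0.9, "spin": 0.2}, {"tx": 0.17, "ty": 1, "tz": -0.9, "spin": 0.2}, {"tx": 0.17, "ty": 1, "tz": -0.9, "spin": 0.2}, {"tx": 0.17, "ty": 1, "tz": -0.9, "spin": 0.2}, {"tx": 0.17, "ty": 1, "tz": -0.9, "spin": 0.2}, {"tx": 0.17, "ty": 1, "tz": -0.9, "spin": 0.2}, {"tx": 0.17, "ty": 1, "tz": -0.9, "spin": 0.2}, {"tx": 0, "ty": 0.3, "tz": -0.9, "spin": 0.2}]'

```text
time_s: 5.15
tcp_pos: [0.5476, 0.1307, 0.1573]
ee_rot: [[0.996, 0.085, 0.02], [0.085, -0.996, -0.012], [0.019, 0.014, -1.0]]
ft_force: [-0.4, -0.3, -0.2]
grip_width: 0.0919
```

Request:
play_rows --series '[{"tx": 0, "ty": 0, "tz": 0, "spin": 0}, {"tx": 0, "ty": 0, "tz": 0, "spin": 0}]'

```text
time_s: 5.32
tcp_pos: [0.5447, 0.1298, 0.1532]
ee_rot: [[0.996, 0.085, 0.012], [0.085, -0.996, -0.013], [0.011, 0.014, -1.0]]
ft_force: [0.2, -0.9, 1.0]
grip_width: 0.0917
```

Run:
```python
from h import *
d=snap('wrist','w2'); s=readout.state(); print(s['tcp_pos'],np.degrees(np.arctan2(s['ee_rot'][1][0],s['ee_rot'][0][0])),np.abs(s['qvel']).max())
```

```text
[0.54451201 0.12954129 0.15310121] 4.843435484108438 0.01229100045973773
```

View pics/w2.png

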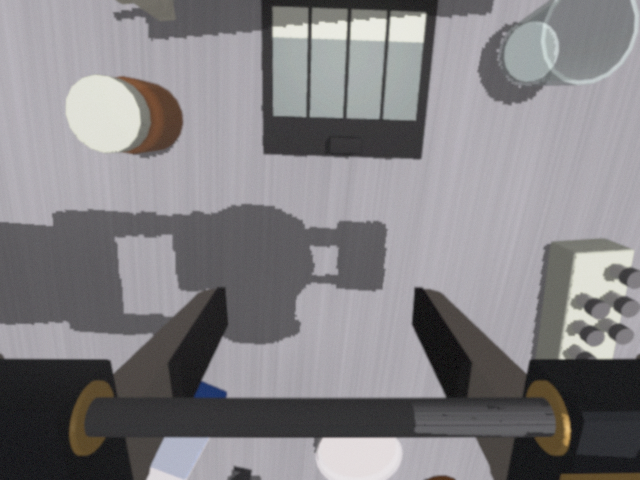

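Run:
```python
from h import *
d=load('w2'); c=atz(d,[(263.5,154.5),(421.5,157.5)],0.005); y=c[1]-c[0]
print(c, np.degrees(np.arctan2(y[1],y[0])),np.linalg.norm(y), c.mean(0))
P=cloud(d); q=P[125:160,322:370].reshape(-1,3); q=q[(q[:,2]>0.024)&(q[:,2]<0.04)]; print(len(q),q.mean(0),q.min(0),q.max(0))
r=cv2.minAreaRect((q[:,:2]*1000).astype(np.float32));print(r)
```

```text
[[0.49777918 0.18838805 0.005     ]
 [0.62685393 0.19684215 0.005     ]] 3.74738844860843 0.12935131863605792 [0.56231656 0.1926151  0.005     ]
539 [0.56113914 0.20230094 0.03024523] [0.54934063 0.19565255 0.02411335] [0.57357111 0.20854115 0.03291613]
((561.3355712890625, 202.3049774169922), (24.08963966369629, 11.688859939575195), 4.614920616149902)
```

Request:
play_rows --series '[{"tx": 0.2, "ty": 0.9, "tz": -0.8, "spin": -0.1}, {"tx": 0.2, "ty": 0.9, "tz": -0.8, "spin": 0}, {"tx": 0.2, "ty": 0.9, "tz": -0.8, "spin": 0}, {"tx": 0.2, "ty": 0.8, "tz": -0.8, "spin": 0}, {"tx": 0, "ty": 0.3, "tz": -0.8, "spin": 0}, {"tx": 0, "ty": 0, "tz": -0.6, "spin": 0}, {"tx": 0, "ty": 0, "tz": 0, "spin": 0}]'

```text
time_s: 5.95
tcp_pos: [0.5711, 0.1996, 0.0711]
ee_rot: [[0.998, 0.06, 0.032], [0.06, -0.998, -0.013], [0.031, 0.015, -0.999]]
ft_force: [0.3, 0.4, -0.2]
grip_width: 0.0922
```

Request:
play_rows --series '[{"tx": -0.3, "ty": 0.1, "tz": -0.3, "spin": 0}, {"tx": -0.3, "ty": 0, "tz": -0.4, "spin": 0}, {"tx": 0, "ty": 0, "tz": -0.4, "spin": 0}, {"tx": 0, "ty": 0, "tz": 0, "spin": 0}]'

```text
time_s: 6.28
tcp_pos: [0.5607, 0.1987, 0.0514]
ee_rot: [[0.998, 0.056, 0.038], [0.056, -0.998, -0.013], [0.037, 0.015, -0.999]]
ft_force: [0.1, -0.3, -0.3]
grip_width: 0.092
```

Request:
play_rows --series '[{"tx": 0, "ty": 0, "tz": 0, "spin": 0}, {"tx": 0, "ty": 0, "tz": 0, "spin": 0}, {"tx": 0, "ty": 0, "tz": 0, "spin": 0}]'

```text
time_s: 6.53
tcp_pos: [0.561, 0.1981, 0.0521]
ee_rot: [[0.998, 0.055, 0.039], [0.055, -0.998, -0.013], [0.038, 0.016, -0.999]]
ft_force: [0.5, -0.2, 0.1]
grip_width: 0.0921
```

Request:
play_rows --series '[{"tx": 0, "ty": 0.1, "tz": -0.5, "spin": 0}, {"tx": 0, "ty": 0.1, "tz": -0.6, "spin": 0}, {"tx": 0, "ty": 0.1, "tz": -0.6, "spin": 0}, {"tx": 0, "ty": 0, "tz": -0.4, "spin": 0}, {"tx": 0, "ty": 0, "tz": 0, "spin": 0}]'

```text
time_s: 6.95
tcp_pos: [0.563, 0.205, 0.0076]
ee_rot: [[0.998, 0.055, 0.043], [0.056, -0.998, -0.013], [0.043, 0.015, -0.999]]
ft_force: [-0.4, -1.3, 3.3]
grip_width: 0.0917
```

Request:
play_rows --series '[{"tx": -0.1, "ty": -0.15, "tz": 0.25, "spin": 0}, {"tx": 0, "ty": 0, "tz": 0, "spin": 0}]'

```text
time_s: 7.12
tcp_pos: [0.5599, 0.2018, 0.0112]
ee_rot: [[0.998, 0.055, 0.041], [0.056, -0.998, -0.013], [0.04, 0.016, -0.999]]
ft_force: [-0.8, -1.6, 0.0]
grip_width: 0.0919
```

Request:
play_rows --series '[{"tx": 0, "ty": 0, "tz": 0, "spin": 0}, {"tx": 0, "ty": 0, "tz": 0, "spin": 0}, {"tx": 0, "ty": 0, "tz": 0, "spin": 0}, {"tx": 0, "ty": 0, "tz": 0, "spin": 0}, {"tx": 0, "ty": 0, "tz": 0, "spin": 0}, {"tx": 0, "ty": 0, "tz": 0, "spin": 0}]' --jaw 1

```text
time_s: 7.62
tcp_pos: [0.5598, 0.2016, 0.0119]
ee_rot: [[0.998, 0.055, 0.041], [0.056, -0.998, -0.013], [0.04, 0.015, -0.999]]
ft_force: [0.5, 0.2, 0.6]
grip_width: 0.054
```

Request:
play_rows --series '[{"tx": 0, "ty": 0, "tz": 0, "spin": 0}, {"tx": 0, "ty": 0, "tz": 0, "spin": 0}, {"tx": 0, "ty": 0, "tz": 0, "spin": 0}, {"tx": 0, "ty": 0, "tz": 0, "spin": 0}, {"tx": 0, "ty": 0, "tz": 0, "spin": 0}, {"tx": 0, "ty": 0, "tz": 0, "spin": 0}]'

```text
time_s: 8.12
tcp_pos: [0.5599, 0.2017, 0.0124]
ee_rot: [[0.998, 0.055, 0.041], [0.056, -0.998, -0.013], [0.04, 0.015, -0.999]]
ft_force: [0.2, -0.1, 1.0]
grip_width: 0.024
```

Request:
play_rows --series '[{"tx": 0.02, "ty": -0.3, "tz": 0.03, "spin": 0}, {"tx": 0.03, "ty": -0.5, "tz": 0.03, "spin": 0}, {"tx": 0.03, "ty": -0.5, "tz": 0, "spin": 0}, {"tx": 0.03, "ty": -0.5, "tz": 0, "spin": 0}]'

```text
time_s: 8.45
tcp_pos: [0.5614, 0.1644, 0.013]
ee_rot: [[0.998, 0.058, 0.04], [0.058, -0.998, -0.013], [0.039, 0.015, -0.999]]
ft_force: [-0.2, 0.1, -1.0]
grip_width: 0.0237
```

Request:
play_rows --series '[{"tx": 0.03, "ty": -0.6, "tz": 0, "spin": 0}, {"tx": 0.03, "ty": -0.6, "tz": 0, "spin": 0}, {"tx": 0.03, "ty": -0.6, "tz": 0, "spin": 0}, {"tx": 0.03, "ty": -0.6, "tz": 0, "spin": 0}, {"tx": 0.03, "ty": -0.6, "tz": 0, "spin": 0}, {"tx": 0.03, "ty": -0.6, "tz": 0, "spin": 0}, {"tx": 0.03, "ty": -0.6, "tz": 0, "spin": 0}]'

```text
time_s: 9.03
tcp_pos: [0.5653, 0.0694, 0.0127]
ee_rot: [[0.998, 0.055, 0.039], [0.055, -0.998, -0.013], [0.039, 0.015, -0.999]]
ft_force: [-0.3, 1.6, -1.3]
grip_width: 0.0235
```

Request:
play_rows --series '[{"tx": 0.03, "ty": -0.6, "tz": 0, "spin": 0}, {"tx": 0.03, "ty": -0.6, "tz": 0, "spin": 0}, {"tx": 0.03, "ty": -0.6, "tz": 0, "spin": 0}, {"tx": 0.03, "ty": -0.6, "tz": 0, "spin": 0}, {"tx": 0.03, "ty": -0.4, "tz": 0, "spin": 0}, {"tx": 0, "ty": 0, "tz": 0, "spin": 0}, {"tx": 0, "ty": 0, "tz": 0, "spin": 0}]'

```text
time_s: 9.62
tcp_pos: [0.5688, 0.0037, 0.0129]
ee_rot: [[0.998, 0.051, 0.04], [0.052, -0.999, -0.014], [0.039, 0.016, -0.999]]
ft_force: [0.3, 0.4, -0.6]
grip_width: 0.0239
```

Run:
```python
from h import *
d=snap('top','t3'); P=cloud(d)
im=cv2.resize(d['img'][150:350,80:420],None,fx=2.3,fy=2.3,interpolation=cv2.INTER_CUBIC); cv2.imwrite('pics/c6.png',im)
```

```text
(no output)
```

View pics/c6.png

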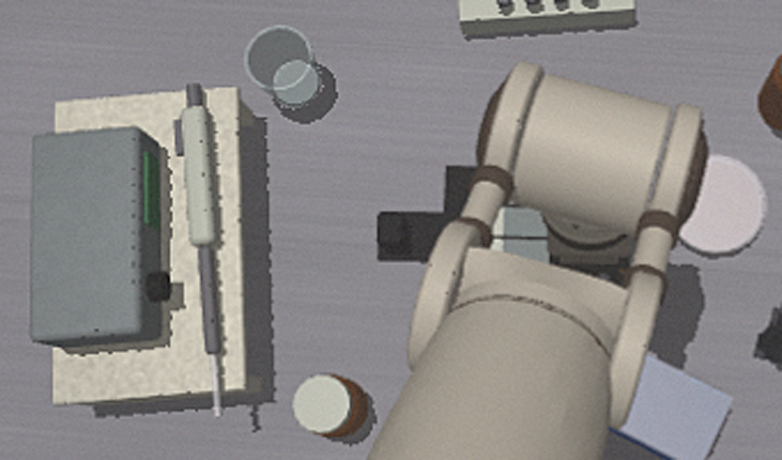

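Request:
play_rows --series '[{"tx": 0, "ty": 0, "tz": 0, "spin": 0}, {"tx": 0, "ty": 0, "tz": 0, "spin": 0}, {"tx": 0, "ty": 0, "tz": 0, "spin": 0}, {"tx": 0, "ty": 0, "tz": 0, "spin": 0}, {"tx": 0, "ty": 0, "tz": 0.5, "spin": 0}, {"tx": 0, "ty": 0, "tz": 0.8, "spin": 0}, {"tx": 0, "ty": 0, "tz": 0.9, "spin": 0}, {"tx": 0, "ty": 0, "tz": 0.9, "spin": 0}]' --jaw 0

```text
time_s: 10.33
tcp_pos: [0.5654, 0.0072, 0.0745]
ee_rot: [[0.998, 0.056, 0.032], [0.057, -0.998, -0.012], [0.031, 0.014, -0.999]]
ft_force: [0.8, 0.6, 0.1]
grip_width: 0.0749
```

Request:
play_rows --series '[{"tx": 0, "ty": 0, "tz": 0.9, "spin": 0}, {"tx": 0, "ty": 0, "tz": 0.9, "spin": 0}, {"tx": 0, "ty": 0.3, "tz": 0.9, "spin": 0}, {"tx": 0, "ty": 0.6, "tz": 0.5, "spin": 0}, {"tx": 0, "ty": 0.9, "tz": 0, "spin": 0}, {"tx": 0, "ty": 0.9, "tz": 0, "spin": 0}, {"tx": 0, "ty": 0.9, "tz": 0, "spin": 0}, {"tx": 0, "ty": 0, "tz": 0, "spin": 0}]'

```text
time_s: 11.0
tcp_pos: [0.569, 0.0845, 0.1537]
ee_rot: [[0.997, 0.056, 0.047], [0.057, -0.998, -0.013], [0.046, 0.016, -0.999]]
ft_force: [0.3, -0.2, 1.3]
grip_width: 0.0918
```

Run:
```python
from h import *
d=snap('wrist','w3');
```

```text
(no output)
```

View pics/w3.png

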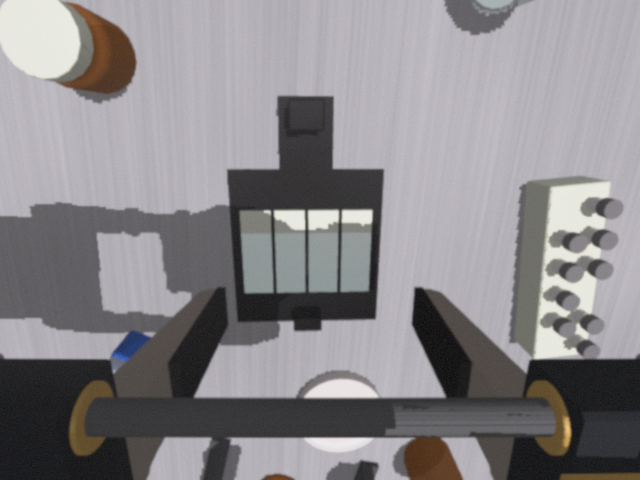

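Run:
```python
from h import *
s=readout.state(); q=s['joint_pos']; print(s['tcp_pos'],q, q[1]+q[2]+q[4]-np.pi, np.round(s['ee_rot'],3).tolist(),s['time_s'])
d=load('w3'); P=cloud(d)
c=atz(d,[(228.5,169.5),(383.5,169),(376.5,318.5),(238,321)],0.005)
print(np.round(c,4)); 
x=c[2]-c[1]+c[3]-c[0]; y=c[1]-c[0]+c[2]-c[3]
print('x yaw',np.degrees(np.arctan2(x[1],x[0])),'y yaw',np.degrees(np.arctan2(y[1],y[0])),np.linalg.norm(x)/2,np.linalg.norm(y)/2,c.mean(0))
q=P[90:140,280:335].reshape(-1,3); q=q[(q[:,2]>0.033)&(q[:,2]<0.05)]; print(len(q),q.mean(0),q[:,2].mean())
print(cv2.minAreaRect((q[:,:2]*1000).astype(np.float32)))
```

```text
[0.56915628 0.08325039 0.1537743 ] [-0.05831307  0.17586697  1.70178748 -0.01198778  1.21599974 -0.11079135] -0.04793845560007437 [[0.997, 0.056, 0.047], [0.057, -0.998, -0.014], [0.046, 0.017, -0.999]] 11.05
[[ 0.5008  0.1311  0.005 ]
 [ 0.6285  0.138   0.005 ]
 [ 0.6369 -0.001   0.005 ]
 [ 0.5073 -0.0075  0.005 ]]
x yaw -86.94759044912821 y yaw 2.985644006560879 0.13902098412464067 0.12882446568166123 [0.56838928 0.06514786 0.005     ]
1187 [0.56167227 0.1763656  0.03925518] 0.039255179508999406
((561.7147827148438, 176.59080505371094), (25.837261199951172, 21.607025146484375), 3.159842014312744)
```

Request:
play_rows --series '[{"tx": -0.05, "ty": 0.9, "tz": 0, "spin": 0}, {"tx": -0.05, "ty": 0.9, "tz": 0, "spin": 0}, {"tx": -0.05, "ty": 0.9, "tz": 0, "spin": 0}, {"tx": -0.05, "ty": 0.9, "tz": 0, "spin": 0}, {"tx": -0.05, "ty": 0.9, "tz": 0, "spin": 0}, {"tx": 0, "ty": 0, "tz": 0, "spin": 0}]'

```text
time_s: 11.55
tcp_pos: [0.5632, 0.1736, 0.1536]
ee_rot: [[0.998, 0.054, 0.046], [0.054, -0.998, -0.017], [0.045, 0.019, -0.999]]
ft_force: [-0.7, 0.2, -0.2]
grip_width: 0.0917
```

Request:
play_rows --series '[{"tx": 0, "ty": 0, "tz": -1, "spin": 0}, {"tx": 0, "ty": 0, "tz": 0, "spin": 0}, {"tx": 0, "ty": 0, "tz": 0, "spin": 0}]'

```text
time_s: 11.8
tcp_pos: [0.5638, 0.1722, 0.134]
ee_rot: [[0.997, 0.055, 0.047], [0.056, -0.998, -0.018], [0.046, 0.021, -0.999]]
ft_force: [-0.0, 0.2, 0.3]
grip_width: 0.0919
```

Request:
play_rows --series '[{"tx": 0, "ty": 0, "tz": -0.25, "spin": 0}, {"tx": 0, "ty": 0, "tz": -0.25, "spin": 0}, {"tx": 0, "ty": 0, "tz": -0.25, "spin": 0}, {"tx": 0, "ty": 0, "tz": -0.25, "spin": 0}, {"tx": 0, "ty": 0, "tz": 0, "spin": 0}, {"tx": 0, "ty": 0, "tz": 0, "spin": 0}]'

```text
time_s: 12.3
tcp_pos: [0.5649, 0.1691, 0.1139]
ee_rot: [[0.998, 0.052, 0.048], [0.053, -0.998, -0.019], [0.047, 0.022, -0.999]]
ft_force: [0.1, -1.0, 0.6]
grip_width: 0.0919
```

Request:
play_rows --series '[{"tx": 0, "ty": 0, "tz": 1, "spin": 0}, {"tx": 0, "ty": 0, "tz": 1, "spin": 0}, {"tx": 0, "ty": 0, "tz": 1, "spin": 0}, {"tx": 0, "ty": 0, "tz": 0, "spin": 0}, {"tx": 0, "ty": 0, "tz": 0, "spin": 0}]'

```text
time_s: 12.72
tcp_pos: [0.5634, 0.1688, 0.1745]
ee_rot: [[0.998, 0.052, 0.045], [0.053, -0.998, -0.02], [0.043, 0.022, -0.999]]
ft_force: [0.5, -0.7, -0.9]
grip_width: 0.092
```

Request:
play_rows --series '[{"tx": -1, "ty": 0, "tz": 0, "spin": 0}, {"tx": -1, "ty": 0, "tz": 0, "spin": 0}, {"tx": -1, "ty": 0, "tz": 0, "spin": 0}, {"tx": 0, "ty": 0, "tz": 0, "spin": 0}, {"tx": 0, "ty": 0, "tz": 0, "spin": 0}]'

```text
time_s: 13.13
tcp_pos: [0.5004, 0.1683, 0.1695]
ee_rot: [[0.998, 0.051, 0.041], [0.052, -0.998, -0.02], [0.04, 0.022, -0.999]]
ft_force: [0.1, 0.5, -0.1]
grip_width: 0.092
```

Run:
```python
from h import *
s=readout.state(); print(s['joint_pos'],s['joint_torque'],s['qvel'])
```

```text
[ 0.11082686  0.04923904  1.80714716 -0.02613122  1.24687783  0.06700816] [ 3.56381871e-01 -3.35377157e+01 -3.05673015e+01  4.28154905e-03
 -2.25603604e-02  6.79327626e-03] [ 0.00626892 -0.01144535  0.04667052  0.0014062   0.00483649  0.00138938]
```

Request:
play_rows --series '[{"tx": 0.8, "ty": 0.1, "tz": 0, "spin": 0}, {"tx": 0.8, "ty": 0.1, "tz": 0, "spin": 0}, {"tx": 0.8, "ty": 0.1, "tz": 0, "spin": 0}, {"tx": 0.6, "ty": 0.1, "tz": -0.4, "spin": 0}, {"tx": 0, "ty": 0.1, "tz": -0.7, "spin": 0}, {"tx": 0, "ty": 0.1, "tz": -0.7, "spin": 0}, {"tx": 0, "ty": 0, "tz": -0.7, "spin": 0}, {"tx": 0, "ty": 0, "tz": -0.6, "spin": 0}]'

```text
time_s: 13.8
tcp_pos: [0.5715, 0.1801, 0.1026]
ee_rot: [[0.998, 0.049, 0.047], [0.05, -0.999, -0.02], [0.046, 0.022, -0.999]]
ft_force: [-0.9, -0.2, -0.3]
grip_width: 0.0916
```

Request:
play_rows --series '[{"tx": 0, "ty": 0, "tz": -0.4, "spin": 0}, {"tx": 0, "ty": 0, "tz": -0.4, "spin": 0}, {"tx": 0, "ty": 0, "tz": 0, "spin": 0}, {"tx": 0, "ty": 0, "tz": 0, "spin": 0}]'

```text
time_s: 14.13
tcp_pos: [0.5705, 0.1794, 0.0802]
ee_rot: [[0.998, 0.049, 0.041], [0.05, -0.999, -0.021], [0.039, 0.023, -0.999]]
ft_force: [-0.0, -0.1, -0.6]
grip_width: 0.0921
```

Request:
play_rows --series '[{"tx": -0.2, "ty": 0, "tz": -0.5, "spin": 0}, {"tx": -0.2, "ty": 0, "tz": -0.5, "spin": 0}, {"tx": -0.1, "ty": 0, "tz": -0.5, "spin": 0}, {"tx": 0, "ty": 0, "tz": -0.5, "spin": 0}, {"tx": 0, "ty": 0, "tz": -0.5, "spin": 0}, {"tx": 0, "ty": 0, "tz": -0.4, "spin": 0}, {"tx": 0, "ty": 0, "tz": 0, "spin": 0}, {"tx": 0, "ty": 0, "tz": 0, "spin": 0}]'

```text
time_s: 14.8
tcp_pos: [0.5597, 0.1795, 0.0175]
ee_rot: [[0.998, 0.049, 0.043], [0.05, -0.999, -0.021], [0.042, 0.023, -0.999]]
ft_force: [-0.8, 0.4, 0.3]
grip_width: 0.092
```

Run:
```python
from h import *
d=snap('wrist','w4')
```

```text
(no output)
```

View pics/w4.png

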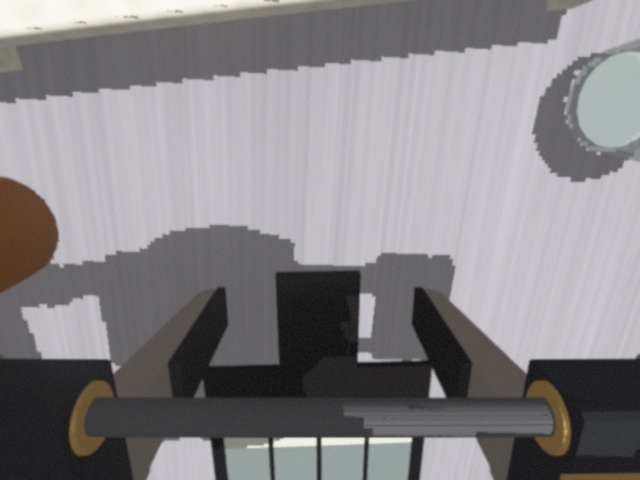

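Run:
```python
from h import *
d=load('w4'); print(proj(d,[[0.5597,0.1795,0.0175],[0.5617,0.1765,0.04],[0.5617,0.1765,0.005],[0.551,0.1875,0.04],[0.573,0.1885,0.04]]))
c=atz(d,[(277,272),(360,271)],0.005); print(c,c.mean(0))
P=cloud(d); q=P[350:412,290:395].reshape(-1,3); q=q[(q[:,2]>0.033)&(q[:,2]<0.05)]; print(len(q),q.min(0),q.max(0))
```

```text
[[315.52864425 306.23119059]
 [321.48391644 336.20771552]
 [318.27746908 300.49798885]
 [297.79457034 313.14840551]
 [349.15727592 312.26582601]]
[[0.53988512 0.19191925 0.005     ]
 [0.58235703 0.19382775 0.005     ]] [0.56112108 0.1928735  0.005     ]
367 [0.54899214 0.16458816 0.03731068] [0.57473203 0.16970209 0.04110701]
```

Request:
play_rows --series '[{"tx": 0.14, "ty": 0.08, "tz": -0.15, "spin": 0}, {"tx": 0, "ty": 0, "tz": 0, "spin": 0}, {"tx": 0, "ty": 0, "tz": 0, "spin": 0}, {"tx": 0, "ty": 0, "tz": 0, "spin": 0}, {"tx": 0, "ty": 0, "tz": 0, "spin": 0}, {"tx": 0, "ty": 0, "tz": 0, "spin": 0}, {"tx": 0, "ty": 0, "tz": 0, "spin": 0}]' --jaw 1

```text
time_s: 15.43
tcp_pos: [0.5651, 0.1816, 0.0166]
ee_rot: [[0.998, 0.049, 0.048], [0.05, -0.999, -0.02], [0.047, 0.022, -0.999]]
ft_force: [0.3, -0.3, -0.4]
grip_width: 0.047
```

Request:
play_rows --series '[{"tx": 0, "ty": 0, "tz": 0, "spin": 0}, {"tx": 0, "ty": 0, "tz": 0, "spin": 0}, {"tx": 0, "ty": 0, "tz": 0, "spin": 0}, {"tx": 0, "ty": 0, "tz": 0, "spin": 0}, {"tx": 0, "ty": 0, "tz": 0, "spin": 0}, {"tx": 0, "ty": 0, "tz": 0, "spin": 0}]'

```text
time_s: 15.93
tcp_pos: [0.5646, 0.1818, 0.0171]
ee_rot: [[0.998, 0.048, 0.046], [0.049, -0.999, -0.02], [0.045, 0.022, -0.999]]
ft_force: [0.4, 0.6, 0.6]
grip_width: 0.026
```

Request:
play_rows --series '[{"tx": 0, "ty": 0, "tz": -0.1, "spin": 0}, {"tx": 0, "ty": 0, "tz": -0.1, "spin": 0}, {"tx": 0, "ty": 0, "tz": 0, "spin": 0}]'

```text
time_s: 16.18
tcp_pos: [0.5648, 0.1818, 0.0173]
ee_rot: [[0.998, 0.049, 0.045], [0.05, -0.999, -0.021], [0.044, 0.023, -0.999]]
ft_force: [0.2, -0.8, -1.0]
grip_width: 0.0261
```

Request:
play_rows --series '[{"tx": 0, "ty": 0, "tz": 0.4, "spin": 0}, {"tx": 0, "ty": 0, "tz": 0.6, "spin": 0}, {"tx": 0, "ty": 0, "tz": 0.8, "spin": 0}, {"tx": 0, "ty": 0, "tz": 0.8, "spin": 0}, {"tx": 0, "ty": 0, "tz": 0.7, "spin": 0}, {"tx": 0, "ty": 0, "tz": 0.4, "spin": 0}, {"tx": 0, "ty": 0, "tz": 0, "spin": 0}, {"tx": 0, "ty": 0, "tz": 0, "spin": 0}]'

```text
time_s: 16.85
tcp_pos: [0.5641, 0.1817, 0.0966]
ee_rot: [[0.998, 0.049, 0.045], [0.05, -0.999, -0.02], [0.044, 0.022, -0.999]]
ft_force: [0.2, -0.6, -1.5]
grip_width: 0.0258
```

Run:
```python
from h import *
d=snap('side','s5'); cv2.imwrite('pics/s5c.png',cv2.resize(d['img'][150:400,150:450],None,fx=2.6,fy=2.4)); d=snap('top','t5'); d=snap('wrist','w5')
```

```text
(no output)
```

View pics/s5c.png

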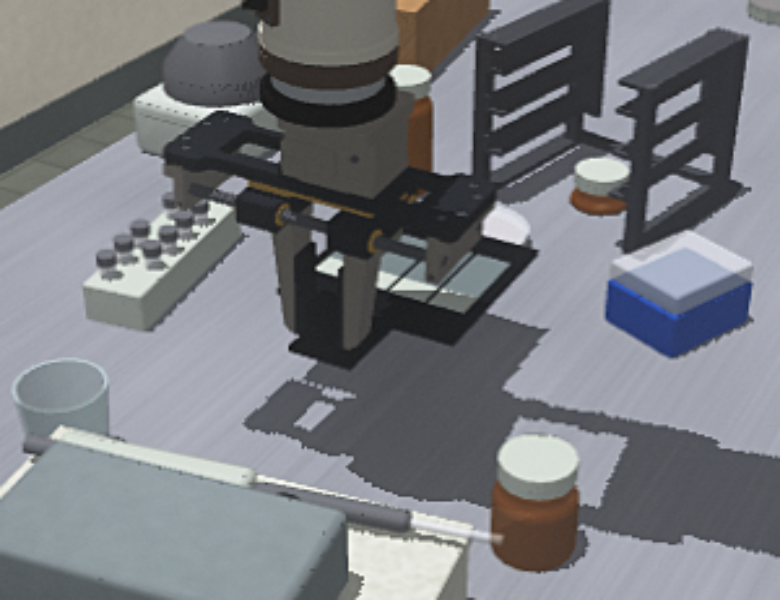

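View pics/t5.png

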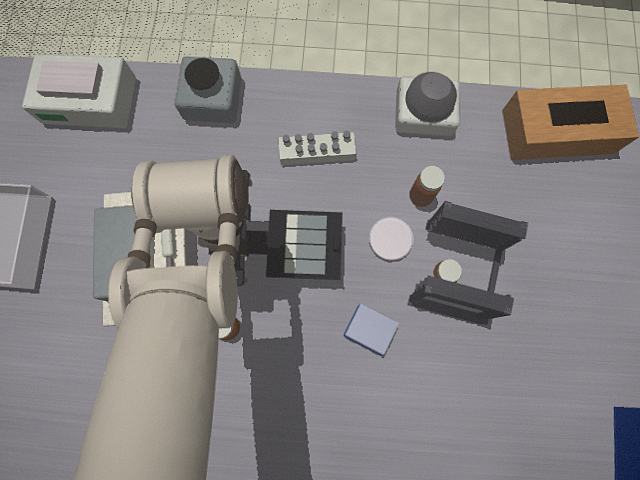

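View pics/w5.png

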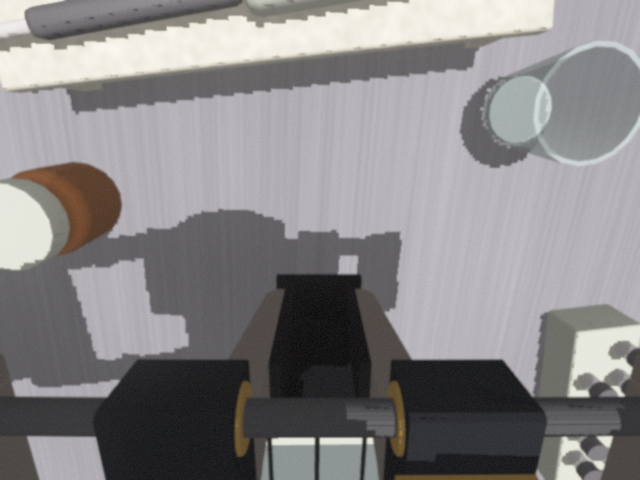

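```bash
cat > trayfit.py <<'E'
from h import *
import sys
def fit(tag,box,verbose=True):
    d=load(tag); P=cloud(d); u0,v0,u1,v1=box
    hsv=d['img'].astype(int).sum(2)
    Q=P[v0:v1,u0:u1].reshape(-1,3)
    zr=np.median(Q[Q[:,2]>0.04][:,2]); k=np.abs(Q[:,2]-zr)<0.012
    for _ in range(4):
        A=np.c_[Q[k][:,:2],np.ones(k.sum())]; w=np.linalg.lstsq(A,Q[k][:,2],rcond=None)[0]
        k=np.abs(Q@np.r_[w[:2],-1]+w[2])<0.005
    q=Q[k]; print('n',k.sum(),'slope x,y',np.round(w[:2],4))
    m=(np.abs(P@np.r_[w[:2],-1]+w[2])<0.006); mm=np.zeros(m.shape,np.uint8); mm[v0:v1,u0:u1]=m[v0:v1,u0:u1]
    cn,_=cv2.findContours(mm,cv2.RETR_EXTERNAL,cv2.CHAIN_APPROX_NONE); c=max(cn,key=cv2.contourArea)
    return d,P,w,mm,c
if __name__=='__main__':
    d,P,w,mm,c=fit('t5',(268,200,350,290))
    r=cv2.minAreaRect(c); b=cv2.boxPoints(r); print(b)
    print([w[:2]@p[:2]+w[2] for p in [[0.56,0.0]]])
    X=atz(d,b,0.075+0.006); print(np.round(X,4))
    im=cv2.resize(d['img'][190:300,230:360],None,fx=6,fy=5,interpolation=cv2.INTER_CUBIC); cv2.imwrite('pics/c7.png',im)
E
python3 trayfit.py
```

```text
n 4848 slope x,y [0.0215 0.0253]
[[266.33698 276.90137]
 [268.8438  209.21645]
 [342.8534  211.95755]
 [340.34656 279.64246]]
[np.float64(0.07962639559045143)]
[[ 0.5014  0.1304  0.081 ]
 [ 0.6326  0.1383  0.081 ]
 [ 0.6374 -0.0042  0.081 ]
 [ 0.5062 -0.008   0.081 ]]
```

View pics/c7.png

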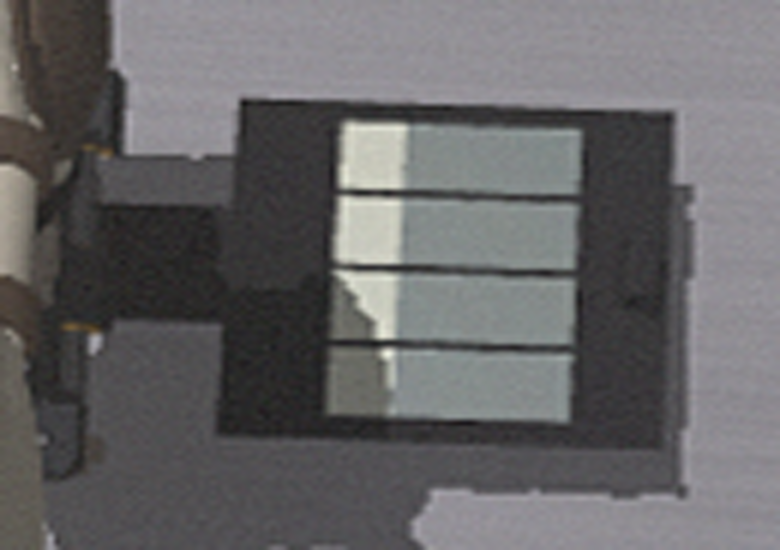

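Run:
```python
from h import *
d=load('top0'); P=cloud(d); q=P[160:212,400:450].reshape(-1,3); q=q[(q[:,2]>0.108)&(q[:,2]<0.122)]; print(len(q),q.mean(0)*1000,q.min(0)[:2],q.max(0)[:2])
q=P[255:285,430:465].reshape(-1,3); q=q[(q[:,2]>0.030)&(q[:,2]<0.042)]; print(q.mean(0)*1000)
xh=np.array([np.cos(np.radians(-100.9)),np.sin(np.radians(-100.9))]); yh=np.array([-xh[1],xh[0]])
O=np.array([553.5,-232.8])
for n,p in dict(tall=q*0+0).items(): pass
q=P[160:212,400:450].reshape(-1,3); q=q[(q[:,2]>0.108)&(q[:,2]<0.122)].mean(0)[:2]*1000
print('tall in rack',(q-O)@xh,(q-O)@yh)
d=load('t5'); z=0.081
c=np.array([(241,100),(675,113),(662,448),(219,435)])/[6,5]+[230,190]
zs=[0.0796+.0215*(x-.56)+.0253*y for x,y in [(.633,.138),(.637,-.004),(.506,-.008),(.50,.13)]]
X=np.array([atz(d,[p],zz)[0] for p,zz in zip(c,zs)]); print(np.round(X*1000,1),np.round(zs,4))
x=X[1]-X[0]+X[2]-X[3]; y=X[0]-X[3]+X[1]-X[2]; print(np.degrees(np.arctan2(x[1],x[0])),np.degrees(np.arctan2(y[1],y[0])),X.mean(0)*1000,np.linalg.norm(x)/2,np.linalg.norm(y)/2)
```

```text
476 [ 706.81046345 -166.66949594  115.39113567] [ 0.64200302 -0.19026964] [ 0.73147912 -0.14382742]
[ 546.29343577 -223.39739829   35.11654182]
tall in rack -93.92773463726101 138.03956836953463
[[630.2 135.1  84.7]
 [636.   -3.6  81.2]
 [506.7  -8.   78.2]
 [501.1 130.   81.6]] [0.0847 0.0812 0.0782 0.0816]
-87.65092101747557 2.094873644763972 [568.5075364   63.35636912  81.4127    ] 0.13852689341511484 0.12932517216686826
```

Request:
play_rows --series '[{"tx": 0.15, "ty": -0.5, "tz": 0, "spin": -0.3}, {"tx": 0.2, "ty": -0.75, "tz": 0, "spin": -0.3}, {"tx": 0.2, "ty": -0.75, "tz": 0, "spin": -0.3}, {"tx": 0.2, "ty": -0.75, "tz": 0, "spin": -0.3}, {"tx": 0.2, "ty": -0.75, "tz": 0, "spin": -0.3}, {"tx": 0.2, "ty": -0.75, "tz": 0, "spin": -0.3}, {"tx": 0.2, "ty": -0.75, "tz": -0.1, "spin": -0.3}, {"tx": 0.2, "ty": -0.75, "tz": -0.1, "spin": -0.3}]'

```text
time_s: 17.67
tcp_pos: [0.5906, 0.0596, 0.0837]
ee_rot: [[0.984, -0.174, 0.025], [-0.173, -0.984, -0.029], [0.03, 0.024, -0.999]]
ft_force: [0.8, 0.1, -2.2]
grip_width: 0.026
```

Request:
play_rows --series '[{"tx": 0.2, "ty": -0.75, "tz": -0.1, "spin": -0.2}, {"tx": 0.1, "ty": -0.5, "tz": -0.1, "spin": 0}, {"tx": 0, "ty": 0, "tz": 0, "spin": 0}, {"tx": 0, "ty": 0, "tz": 0, "spin": 0}]'

```text
time_s: 18.0
tcp_pos: [0.5954, 0.028, 0.0759]
ee_rot: [[0.98, -0.2, 0.019], [-0.2, -0.979, -0.03], [0.024, 0.026, -0.999]]
ft_force: [0.0, -0.5, -1.0]
grip_width: 0.0258
```

Request:
play_rows --series '[{"tx": 0.1, "ty": 0.05, "tz": 0.3, "spin": 0.15}, {"tx": 0.1, "ty": 0, "tz": 0.3, "spin": 0.1}, {"tx": 0, "ty": 0, "tz": 0, "spin": 0}, {"tx": 0, "ty": 0, "tz": 0, "spin": 0}]'

```text
time_s: 18.33
tcp_pos: [0.5989, 0.0313, 0.0888]
ee_rot: [[0.985, -0.174, 0.018], [-0.174, -0.984, -0.029], [0.023, 0.025, -0.999]]
ft_force: [-0.4, 0.8, -2.3]
grip_width: 0.0259
```

Run:
```python
from h import *
d=snap('top','t6'); cv2.imwrite('pics/c8.png',cv2.resize(d['img'][190:340,320:540],None,fx=3.6,fy=4,interpolation=cv2.INTER_CUBIC))
```

```text
(no output)
```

View pics/c8.png

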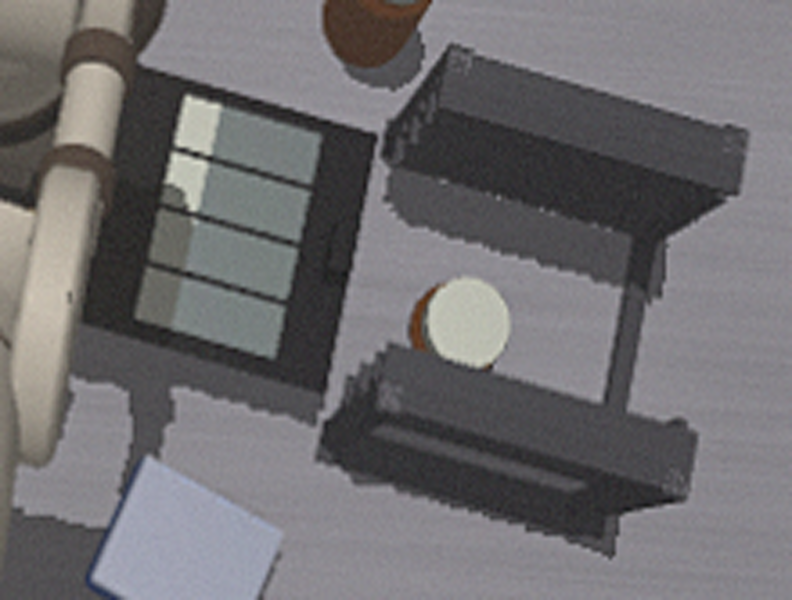

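```bash
cat > m6.py <<'E'
from h import *
def meas(tag,cr,sc,off,box):
    d=load(tag); P=cloud(d); u0,v0,u1,v1=box
    Q=P[v0:v1,u0:u1].reshape(-1,3); Q=Q[Q[:,2]>0.045]; zr=np.median(Q[:,2]); k=np.abs(Q[:,2]-zr)<0.006
    for _ in range(4):
        w=np.linalg.lstsq(np.c_[Q[k][:,:2]-[.58,-.1],np.ones(k.sum())],Q[k][:,2],rcond=None)[0]
        k=np.abs((Q[:,:2]-[.58,-.1])@w[:2]+w[2]-Q[:,2])<0.004
    px=np.array(cr,float)/sc+off
    X=[]
    for p in px:
        z=.07
        for _ in range(4):
            x=atz(d,[p],z)[0]; z=(x[:2]-[.58,-.1])@w[:2]+w[2]
        X.append(x)
    X=np.array(X)*1000
    ra=np.radians(-100.9); xh=np.array([np.cos(ra),np.sin(ra)]); yh=np.array([-xh[1],xh[0]]); O=np.array([553.6,-232.8])
    print('slopes',np.round(w[:2],4),'along/cross rack',np.round([w[:2]@xh,w[:2]@yh],4),'n',k.sum())
    R=np.c_[(X[:,:2]-O)@xh,(X[:,:2]-O)@yh,X[:,2]]; print(np.round(R,1))
    y=R[0]-R[1]; print('yaw err from rear edge',np.degrees(np.arctan2(-y[0],y[1])),'width',np.hypot(*y[:2]),'rear mid',(R[0]+R[1])/2)
    for a,b in ((0,2),(1,3)):
        x=R[a]-R[b]; print('side yaw err',np.degrees(np.arctan2(x[1],x[0])))
    return R
if __name__=='__main__':
    meas('t6',[(377,135),(326,394),(140,68),(85,322)],[3.6,4],[320,190],(345,215,412,275))
E
python3 m6.py
```

```text
slopes [0.0047 0.0186] along/cross rack [-0.0191  0.0011] n 3575
[[ -81.4   59.8   72.8]
 [ -79.8  -70.    72.7]
 [-213.    58.4   75.4]
 [-210.3  -69.8   75.2]]
yaw err from rear edge 0.7428904225282933 width 129.81023560153923 rear mid [-80.60087145  -5.08052671  72.76237165]
side yaw err 0.607862928785102
side yaw err -0.07817434167136965
```

Request:
play_rows --series '[{"tx": 0.28, "ty": -0.05, "tz": -0.22, "spin": -0.07}, {"tx": 0, "ty": 0, "tz": 0, "spin": 0}, {"tx": 0, "ty": 0, "tz": 0, "spin": 0}]'

```text
time_s: 18.63
tcp_pos: [0.6055, 0.0312, 0.0846]
ee_rot: [[0.984, -0.18, 0.02], [-0.179, -0.983, -0.029], [0.025, 0.025, -0.999]]
ft_force: [-0.4, 0.1, -2.3]
grip_width: 0.0256
```

Run:
```python
from h import *
s=readout.state(); print(s['tcp_pos'],np.degrees(np.arctan2(s['ee_rot'][1][0],s['ee_rot'][0][0])))
d=snap('top','t7'); cv2.imwrite('pics/c9.png',cv2.resize(d['img'][190:340,340:500],None,fx=5,fy=4,interpolation=cv2.INTER_CUBIC))
```

```text
[0.60552096 0.03121024 0.08464571] -10.316772259783285
```

View pics/c9.png

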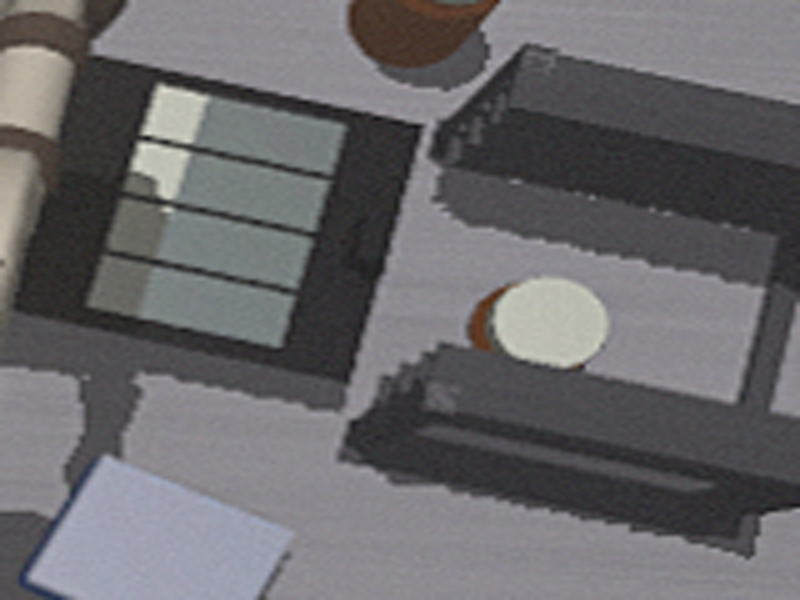

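Run:
```python
from m6 import *
meas('t7',[(421,125),(350,384),(90,53),(15,310)],[5,4],[340,190],(345,215,412,275))
d=load('t7')
# predicted rack low-rail inner edges & guide at mouth projected
ra=np.radians(-100.9); xh=np.array([np.cos(ra),np.sin(ra)]); yh=np.array([-xh[1],xh[0]]); O=np.array([553.6,-232.8])
f=lambda x,y,z: np.r_[(O+x*xh+y*yh),z]/1000
im=d['img'].copy(); im=cv2.resize(im,None,fx=4,fy=4,interpolation=cv2.INTER_CUBIC)
for s in (1,-1):
    for z,col in ((55,(0,0,255)),(161,(0,255,0)),(135,(255,0,0))):
        a=[f(-70,54*s,z),f(72,54*s,z),f(72,68*s,z),f(-70,68*s,z)]
        cv2.polylines(im,[np.round((proj(d,a)+.5)*4).astype(int)],True,col,1)
cv2.imwrite('pics/c10.png',im[760:1340,1360:2150])
```

```text
slopes [0.0113 0.021 ] along/cross rack [-0.0227  0.0072] n 3577
[[ -83.    65.7   68.8]
 [ -81.2  -64.8   67.8]
 [-216.5   66.4   71.8]
 [-212.8  -63.8   70.8]]
yaw err from rear edge 0.7840484813828485 width 130.53526075175984 rear mid [-82.06652966   0.43863875  68.30169155]
side yaw err -0.3118886492895992
side yaw err -0.4387350440231437
```

View pics/c10.png

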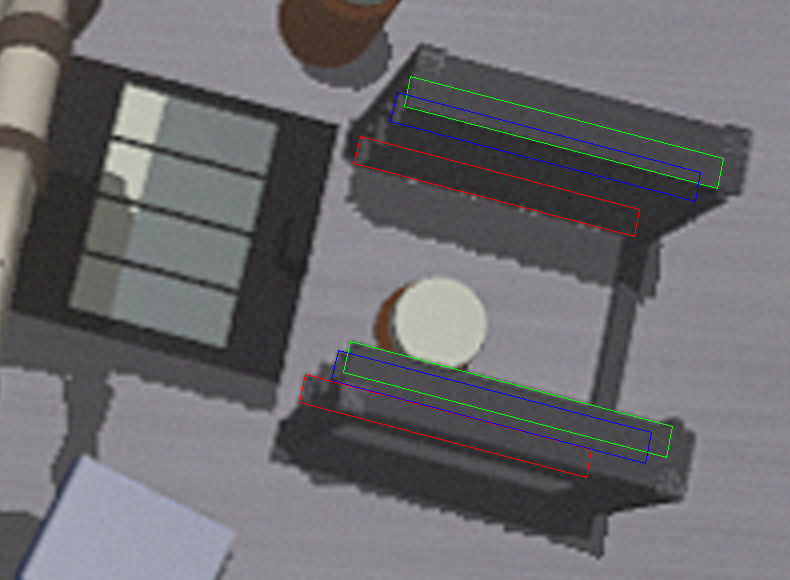

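Request:
play_rows --series '[{"tx": -0.06, "ty": -0.3, "tz": 0, "spin": 0}, {"tx": -0.08, "ty": -0.4, "tz": 0, "spin": 0}, {"tx": -0.08, "ty": -0.4, "tz": 0, "spin": 0}, {"tx": 0, "ty": 0, "tz": 0, "spin": 0}]'

```text
time_s: 19.02
tcp_pos: [0.6, 0.0071, 0.0839]
ee_rot: [[0.984, -0.179, 0.018], [-0.178, -0.984, -0.029], [0.023, 0.026, -0.999]]
ft_force: [0.3, -0.2, -1.6]
grip_width: 0.0258
```

Request:
play_rows --series '[{"tx": -0.05, "ty": -0.4, "tz": 0, "spin": 0}, {"tx": -0.07, "ty": -0.4, "tz": 0, "spin": 0}, {"tx": -0.07, "ty": -0.4, "tz": 0, "spin": 0}, {"tx": -0.07, "ty": -0.4, "tz": 0, "spin": 0}, {"tx": 0, "ty": 0, "tz": 0, "spin": 0}]'

```text
time_s: 19.43
tcp_pos: [0.5939, -0.0296, 0.084]
ee_rot: [[0.983, -0.18, 0.018], [-0.18, -0.983, -0.03], [0.023, 0.026, -0.999]]
ft_force: [-1.0, 0.0, -1.2]
grip_width: 0.0258
```

Run:
```python
from h import *
s=readout.state(); print(s['tcp_pos'],s['ft_force'])
d=snap('top','t8'); cv2.imwrite('pics/c11.png',cv2.resize(d['img'][190:340,360:540],None,fx=4.4,fy=4,interpolation=cv2.INTER_CUBIC))
d=snap('side','s8'); cv2.imwrite('pics/c12.png',cv2.resize(d['img'][130:270,270:460],None,fx=4,fy=4,interpolation=cv2.INTER_CUBIC))
```

```text
[ 0.59390512 -0.02964058  0.08403383] [-1.04875632  0.03826766 -1.1995692 ]
```

View pics/c11.png

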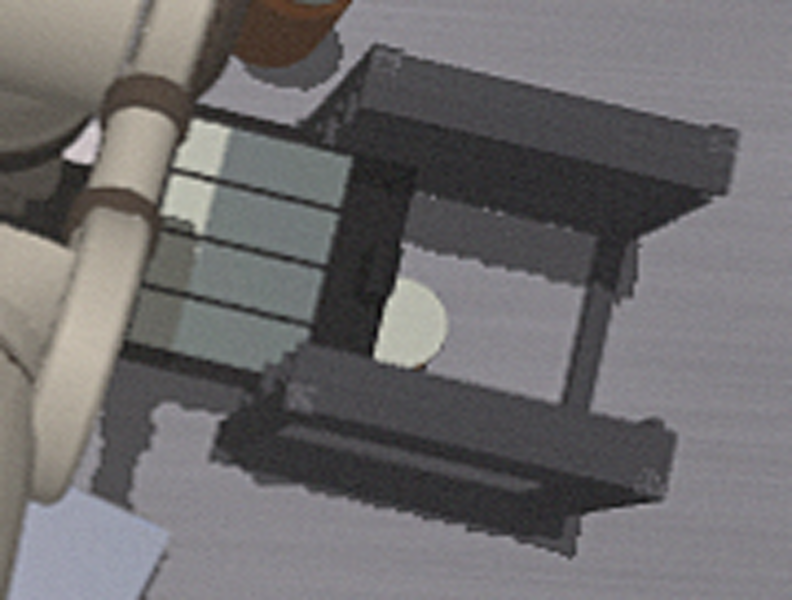

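View pics/c12.png

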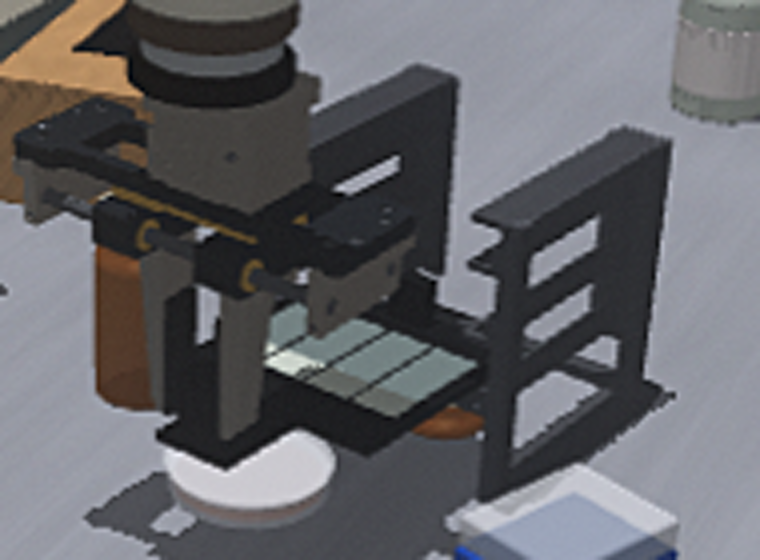

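Request:
play_rows --series '[{"tx": -0.08, "ty": -0.4, "tz": 0, "spin": 0}, {"tx": -0.08, "ty": -0.45, "tz": -0.03, "spin": 0}, {"tx": -0.08, "ty": -0.45, "tz": -0.03, "spin": 0}, {"tx": -0.08, "ty": -0.45, "tz": -0.03, "spin": 0}, {"tx": -0.08, "ty": -0.45, "tz": -0.03, "spin": 0}, {"tx": -0.08, "ty": -0.45, "tz": -0.03, "spin": 0}, {"tx": 0, "ty": 0, "tz": 0, "spin": 0}]'

```text
time_s: 20.12
tcp_pos: [0.5834, -0.0862, 0.0807]
ee_rot: [[0.984, -0.178, 0.018], [-0.178, -0.984, -0.029], [0.023, 0.025, -0.999]]
ft_force: [-0.4, -0.2, -1.0]
grip_width: 0.0257
```

Request:
play_rows --series '[{"tx": -0.08, "ty": -0.4, "tz": -0.05, "spin": 0}, {"tx": -0.08, "ty": -0.4, "tz": -0.05, "spin": 0}, {"tx": -0.06, "ty": -0.3, "tz": -0.05, "spin": 0}, {"tx": 0, "ty": 0, "tz": -0.1, "spin": 0}, {"tx": 0, "ty": 0, "tz": 0, "spin": 0}]'

```text
time_s: 20.53
tcp_pos: [0.5784, -0.1114, 0.0753]
ee_rot: [[0.984, -0.18, 0.018], [-0.179, -0.983, -0.029], [0.023, 0.025, -0.999]]
ft_force: [0.5, 0.1, -1.4]
grip_width: 0.0259
```

Request:
play_rows --series '[{"tx": -0.04, "ty": -0.2, "tz": 0, "spin": 0}, {"tx": -0.03, "ty": -0.15, "tz": 0, "spin": 0}, {"tx": 0, "ty": 0, "tz": 0, "spin": 0}]'

```text
time_s: 20.78
tcp_pos: [0.5771, -0.1184, 0.0753]
ee_rot: [[0.984, -0.179, 0.018], [-0.178, -0.984, -0.029], [0.023, 0.025, -0.999]]
ft_force: [-1.2, -0.7, -1.0]
grip_width: 0.0256
```

Request:
play_rows --series '[{"tx": -0.03, "ty": -0.15, "tz": 0, "spin": 0}, {"tx": 0, "ty": 0, "tz": 0, "spin": 0}]'

```text
time_s: 20.95
tcp_pos: [0.5766, -0.1213, 0.0755]
ee_rot: [[0.984, -0.178, 0.019], [-0.178, -0.984, -0.029], [0.024, 0.025, -0.999]]
ft_force: [-0.3, -1.0, -1.0]
grip_width: 0.0256
```

Request:
play_rows --series '[{"tx": -0.03, "ty": -0.15, "tz": 0, "spin": 0}, {"tx": 0, "ty": 0, "tz": 0, "spin": 0}]'

```text
time_s: 21.12
tcp_pos: [0.5769, -0.1212, 0.0758]
ee_rot: [[0.984, -0.179, 0.021], [-0.178, -0.984, -0.023], [0.025, 0.019, -1.0]]
ft_force: [-0.7, -0.3, -0.5]
grip_width: 0.0261
```

Request:
play_rows --series '[{"tx": 0, "ty": 0, "tz": -0.15, "spin": 0}, {"tx": 0, "ty": 0, "tz": 0, "spin": 0}, {"tx": 0, "ty": 0, "tz": -0.1, "spin": 0}, {"tx": 0, "ty": 0, "tz": 0, "spin": 0}]'

```text
time_s: 21.45
tcp_pos: [0.5776, -0.121, 0.072]
ee_rot: [[0.984, -0.177, 0.022], [-0.177, -0.984, -0.024], [0.026, 0.019, -0.999]]
ft_force: [-0.9, 1.3, 1.2]
grip_width: 0.026
```

Run:
```python
from h import *
d=snap('top','t9'); cv2.imwrite('pics/c13.png',cv2.resize(d['img'][190:340,380:540],None,fx=5,fy=4,interpolation=cv2.INTER_CUBIC))
d=snap('side','s9'); cv2.imwrite('pics/c14.png',cv2.resize(d['img'][130:270,270:460],None,fx=4,fy=4,interpolation=cv2.INTER_CUBIC))
```

```text
(no output)
```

View pics/c13.png

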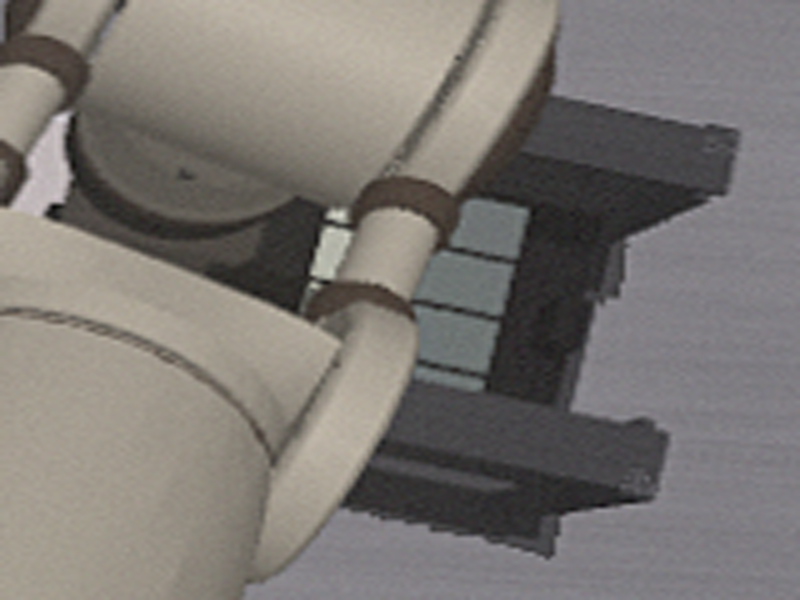

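View pics/c14.png

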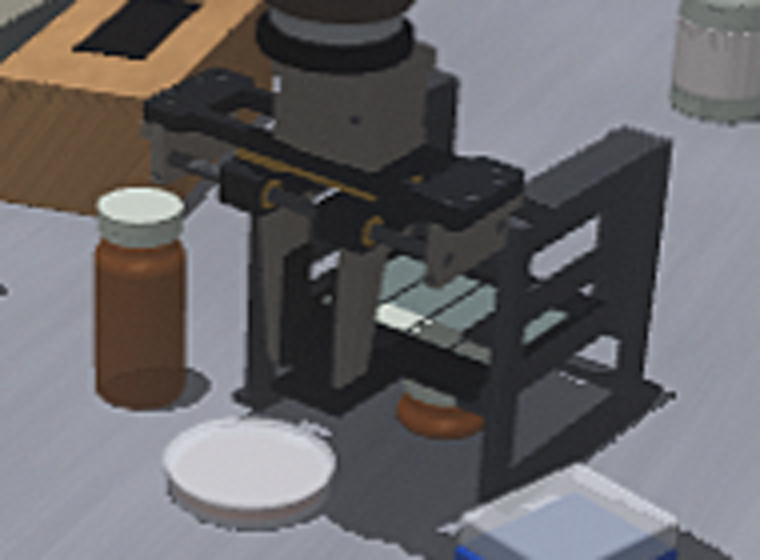

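Request:
play_rows --series '[{"tx": -0.03, "ty": -0.15, "tz": -0.05, "spin": 0}, {"tx": 0, "ty": 0, "tz": 0, "spin": 0}]'

```text
time_s: 21.72
tcp_pos: [0.5777, -0.1209, 0.0721]
ee_rot: [[0.984, -0.178, 0.023], [-0.177, -0.984, -0.018], [0.026, 0.013, -1.0]]
ft_force: [-1.2, -1.9, 1.1]
grip_width: 0.0259
```

Run:
```python
from m6 import *
d=load('t9'); P=cloud(d)
ra=np.radians(-100.9); xh=np.array([np.cos(ra),np.sin(ra)]); yh=np.array([-xh[1],xh[0]]); O=np.array([553.6,-232.8])/1000
Q=P[225:300,440:510].reshape(-1,3); k=(Q[:,2]>.05)&(Q[:,2]<.07); q=Q[k]
R=np.c_[(q[:,:2]-O)@xh,(q[:,:2]-O)@yh]
w=np.linalg.lstsq(np.c_[R,np.ones(len(R))],q[:,2],rcond=None)[0]; print(w, len(q), np.percentile(R[:,0],[50,98,99.5]))
for y in range(-40,50,20):
    m=abs(R[:,1]*1000-y)<5; print(y,np.percentile(R[m,0],[95,99,100])*1000)
```

```text
[-0.00673346  0.00308436  0.0604691 ] 1560 [0.03760484 0.07137926 0.07326403]Traceback (most recent call last):
  File "<stdin>", line 8, in <module>
    return _quantile_unchecked(
        a, q, axis, out, overwrite_input, method, keepdims, weights)
    return _ureduce(a,
                    func=_quantile_ureduce_func,
    ...<5 lines>...
                    overwrite_input=overwrite_input,
                    method=method)
    r = func(a, **kwargs)
    result = _quantile(arr,
                       quantiles=q,
    ...<2 lines>...
                       out=out,
                       weights=wgt)
    slices_having_nans = np.isnan(arr[-1, ...])
                                  ~~~^^^^^^^^^
IndexError: index -1 is out of bounds for axis 0 with size 0
```

Request:
play_rows --series '[{"tx": 0, "ty": 0, "tz": 0, "spin": 0}, {"tx": 0, "ty": 0, "tz": 0, "spin": 0}, {"tx": 0, "ty": 0, "tz": 0, "spin": 0}, {"tx": 0, "ty": 0, "tz": 0, "spin": 0}, {"tx": 0, "ty": 0, "tz": 0, "spin": 0}, {"tx": 0, "ty": 0, "tz": 0, "spin": 0}]' --jaw 0

```text
time_s: 22.22
tcp_pos: [0.5778, -0.1228, 0.0711]
ee_rot: [[0.984, -0.178, 0.024], [-0.178, -0.984, -0.02], [0.027, 0.016, -1.0]]
ft_force: [-0.4, -0.4, -0.0]
grip_width: 0.0637
```

Request:
play_rows --series '[{"tx": 0, "ty": 0.1, "tz": 0.3, "spin": 0}, {"tx": 0, "ty": 0.1, "tz": 0.6, "spin": 0}, {"tx": 0, "ty": 0.1, "tz": 0.8, "spin": 0}, {"tx": 0, "ty": 0.1, "tz": 0.8, "spin": 0}, {"tx": 0, "ty": 0.2, "tz": 0.8, "spin": 0}, {"tx": 0, "ty": 0.6, "tz": 0.8, "spin": 0}, {"tx": 0, "ty": 0.9, "tz": 0.5, "spin": 0}, {"tx": 0, "ty": 0.9, "tz": 0.3, "spin": 0}]'

```text
time_s: 22.88
tcp_pos: [0.5767, -0.0627, 0.1782]
ee_rot: [[0.983, -0.183, 0.024], [-0.183, -0.983, -0.021], [0.028, 0.016, -0.999]]
ft_force: [0.5, 0.3, 0.1]
grip_width: 0.0921
```

Request:
play_rows --series '[{"tx": 0, "ty": 0.9, "tz": 0.5, "spin": 0}, {"tx": 0, "ty": 0.9, "tz": 0.5, "spin": 0}, {"tx": 0, "ty": 0.9, "tz": 0.5, "spin": 0}, {"tx": 0, "ty": 0.9, "tz": 0.5, "spin": 0}, {"tx": 0, "ty": 0.9, "tz": 0, "spin": 0}, {"tx": 0, "ty": 0.5, "tz": 0, "spin": 0}, {"tx": 0, "ty": 0, "tz": 0, "spin": 0}, {"tx": 0, "ty": 0, "tz": 0, "spin": 0}]'

```text
time_s: 23.55
tcp_pos: [0.5787, 0.0458, 0.2338]
ee_rot: [[0.983, -0.179, 0.04], [-0.178, -0.984, -0.023], [0.044, 0.015, -0.999]]
ft_force: [0.4, -0.1, 0.8]
grip_width: 0.092
```

Run:
```python
from m6 import *
d=snap('top','t10'); cv2.imwrite('pics/c15.png',cv2.resize(d['img'][190:340,360:540],None,fx=4.4,fy=4,interpolation=cv2.INTER_CUBIC))
d=snap('side','s10'); cv2.imwrite('pics/c16.png',cv2.resize(d['img'][130:270,270:460],None,fx=4,fy=4,interpolation=cv2.INTER_CUBIC))
snap('wrist','w10')
d=load('t10');P=cloud(d)
ra=np.radians(-100.9); xh=np.array([np.cos(ra),np.sin(ra)]); yh=np.array([-xh[1],xh[0]]); O=np.array([553.6,-232.8])/1000
Q=P[200:310,400:510].reshape(-1,3); q=Q[(Q[:,2]>.055)&(Q[:,2]<.066)]
R=np.c_[(q[:,:2]-O)@xh,(q[:,:2]-O)@yh]; k=(abs(R[:,1])<.05)&(abs(R[:,0])<.066)
w=np.linalg.lstsq(np.c_[R,np.ones(len(R))][k],q[k,2],rcond=None)[0]; print(w,k.sum())
m=abs(R[:,1])<.05; print(np.percentile(R[m,0],[.5,2,98,99.5]))
```

```text
[0.0047542  0.00180592 0.06003115] 2856
[-0.11059538 -0.09524524  0.06783204  0.07129611]
```

View pics/c15.png

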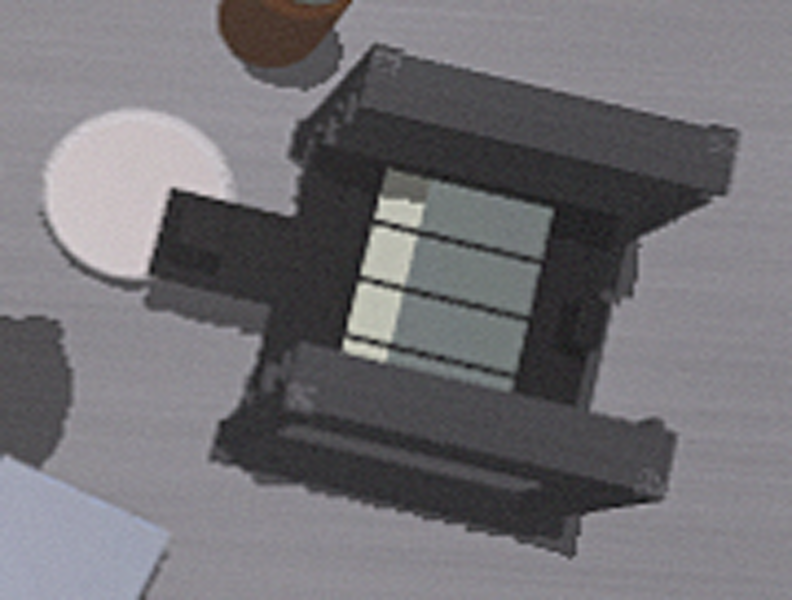

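View pics/c16.png

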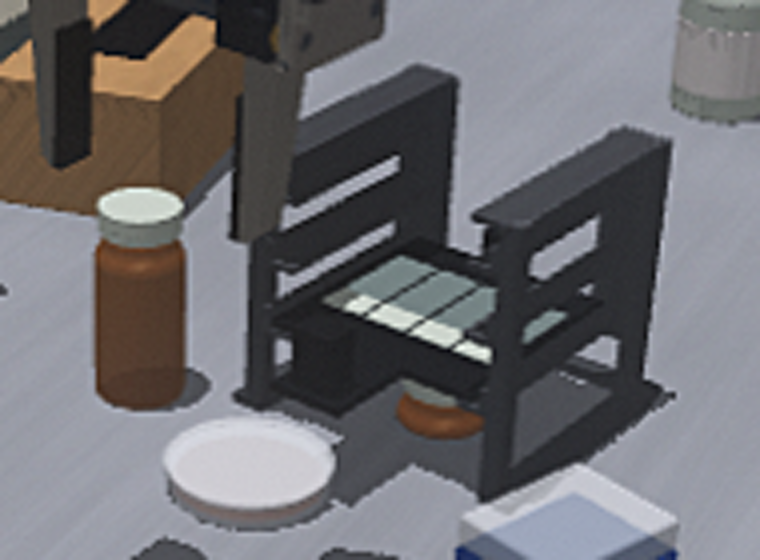

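View pics/w10.png

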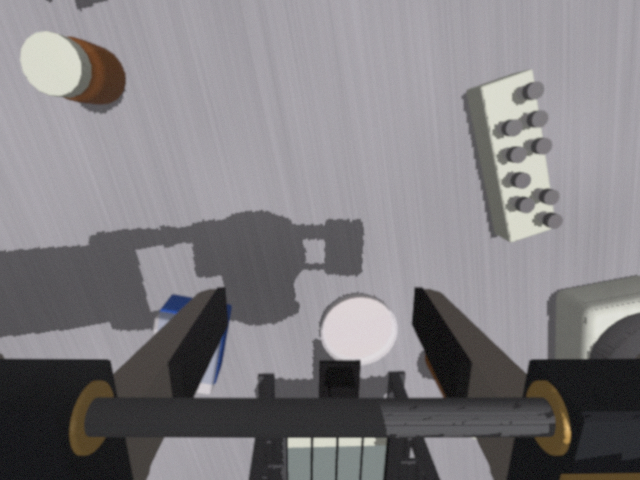

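Run:
```python
from m6 import *
d=load('t10')
ra=np.radians(-100.9); xh=np.array([np.cos(ra),np.sin(ra)]); yh=np.array([-xh[1],xh[0]]); O=np.array([553.6,-232.8])
px=np.array([(175,188),(150,273),(556,207),(515,388),(612,268),(580,410)])/[4.4,4]+[360,190]
X=atz(d,px,.060)[:,:2]*1000-O; print(np.round(np.c_[X@xh,X@yh],1))
f=lambda x,y,z: np.r_[(O+x*xh+y*yh),z]/1000
im=cv2.resize(d['img'],None,fx=8,fy=8,interpolation=cv2.INTER_CUBIC)
a=[f(72,-65,60),f(72,65,60),f(-68,65,60),f(-68,-65,60)]
cv2.polylines(im,[np.round((proj(d,a)+.5)*8).astype(int)],True,(0,0,255),1)
cv2.imwrite('pics/c17.png',im[1840:2360,3700:4400])
for r in (1,):
    e=load('top0'); P0=cloud(e);P1=cloud(d)
    for n,b in dict(js=(432,258,462,282),jm=(207,310,239,336),jt=(400,160,450,210),dish=(364,216,412,268),tip=(340,298,400,356),beaker=(185,160,224,200),pip=(150,180,185,335),tube=(275,128,360,168)).items():
        a=e['img'][b[1]:b[3],b[0]:b[2]].astype(int);c=d['img'][b[1]:b[3],b[0]:b[2]].astype(int); print(n,np.abs(a-c).mean().round(2),(np.abs(a-c).max(2)>60).mean().round(3))
```

```text
[[-121.1   24.9]
 [-122.1  -18.9]
 [  45.7   60. ]
 [  45.5  -32.2]
 [  75.9   36.6]
 [  75.4  -35.2]]
js 45.17 0.44
jm 39.38 0.226
jt 3.8 0.0
dish 23.79 0.169
tip 10.48 0.041
beaker 12.57 0.097
pip 6.11 0.004
tube 42.24 0.389
```

View pics/c17.png

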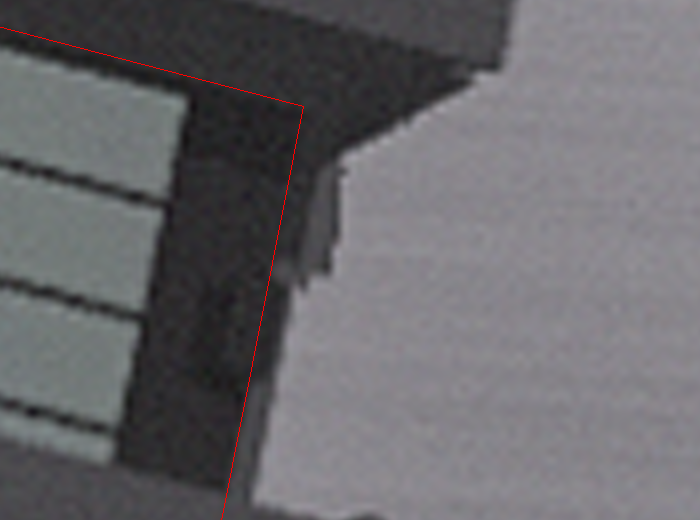

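View pics/t10.png

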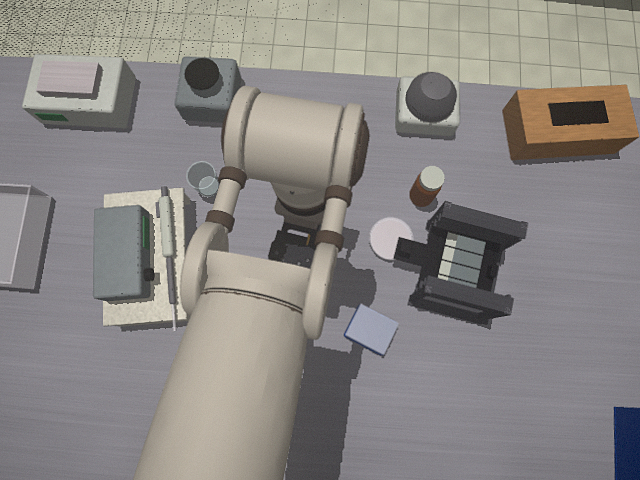

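Run:
```python
from h import *
s=readout.state(); print(s['time_s'],s['ft_force'],s['grip_width']); print(close_job())
```

```text
23.7 [-0.11972238 -0.44697135  0.12881315] 0.09199061048328033
the job is handed in; nothing more can be done
None
```

The tray is on the lowest pair of rails, the first pair above the short jar's lid. It sits against the rear stops with its handle facing out, and the job is handed in at 23.7 s.

**What I did:** I gripped the tray by its rear tab, dragged it flat about 198 mm along the bench until it was clear of the riser, and let go. I then took it by the tall handle, turned it to the rack's angle, and slid it in rear end first. I lowered it onto the rails, pressed it home, opened the gripper and backed away.

**What the last checks showed:**
- **Height and level:** the sheet's top is at 60 mm, which matches resting on the 55 mm rails. It is level to within about 0.3°.
- **Fully home:** two light pushes at the end were blocked by the stops. The tray sat in the same place in the pictures before and after letting go.
- **Other things:** the pictures show no sign that anything else moved. Some objects were partly hidden by the arm, and the automatic picture comparison could not settle those.

**What was off:**
- **Position along the rack:** my camera estimate puts the tray about 3 to 5 mm deeper than the nominal home position. I put that down to my estimate of the rack's origin, because the blocked pushes show contact with the stops.
- **Gripper tilt:** the gripper drifted 1–3° off vertical. While I carried the tray it leaned about 1.2° sideways, with its rear end 1.1 to 1.5° low.

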